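# Pack out the hand press with plates until snug, then lock it

## Robot

A 7-joint arm with a two-finger parallel gripper is mounted at the origin on a cart in front of the work surface, level with it; the furniture and walls round the work are solid. World frame = base frame: x ahead of the robot, y to its left, z up, the work surface at z = 0. Lengths are in m, angles in rad, forces in N, time in s.
With the tool pointing down it reaches from about 0.425 to 0.975 m from the base axis. Payload 16.7 kg.
Tool frame: the origin (TCP) lies between the finger pads; the fingertips stand 19 mm ahead of it and the grasp point (between the pads) is the TCP; z points along the fingers, y is the line along which they close (so a half turn about z gives the same grasp; the last joint's range is limited). The gripper opens to 85 mm and grips with 20 to 120 N. Pads are 22 mm wide; open, the fingers measure 114 mm over their backs; the gripper's body (76 mm by 85 mm) begins 54 mm behind the grasp point. The pads swing forward as they close: fully open they stand 13 mm farther back than shut.
Start: joints at [-1.276, 0.426, 0.074, 1.606, -0.034, 1.111, -0.067], TCP at [0.29, 0.609, 0.25] pointing down, gripper open.
Joint ranges: [-2.85, 2.85], [-0.5, 2.14], [-1.23, 1.37], [0.21, 2.46], [-1.02, 4.16], [0.16, 2.05], [-2.73, 2.73]. Speed limits (rad/s): [1.89, 1.89, 2.39, 2.39, 3.01, 3.01, 3.01].

## Interface

Orientations are given as a unit quaternion [w, x, y, z].
In Python, from plant import env gives the robot as it stands.
- The arm moves only by the tool play_rows, never from a script. Its argument "targets" is a list of rows, each an object of numbers: "x", "y", "z": the shift along the tool's x, y, z scaled (see below); "wx", "wy", "wz": the turn, a rotation vector about the tool's x, y, z scaled (see below). In form: [{"x": .., "y": .., "z": .., "wx": .., "wy": .., "wz": ..}, ...]. A call has 1 to 12 rows; each row shifts and turns the commanded pose from where the row before left it, along the tool's axes as they then stand; what a row does not reach is not made up. The controller multiplies each number of a shift by 0.05 m and each number of a turn by 0.12 rad. A row lasts 1/8 s, in which the tool goes at most 62.5 mm and 10.7 degrees, less where a joint would pass 70% of its speed; a pose out of reach is approached as far as the arm can. A call with a number of a shift or a turn outside -1 to 1 is refused whole. A call with a gripper value outside its range is refused whole. "grip" is the opening in per cent of the stroke, from 0 (shut) to 100 (fully open), set as the call begins (left out, the last holds). The fingers move at their own pace and stop on an object; "grip_force" is the grip in N (left out, the last holds). Time passes only in rows, so rows that do not move let the fingers close. It gives the time, the measured TCP pose, the force, the opening and the grip force at its end, in the units of the state.
- env.observe(): the state, without advancing time (a new reading comes with each control period).
- env.get_image(name): name is "scene" or "top" or "wrist"; returns the picture (384x512x3 uint8, red, green, blue); there is no depth.
- env.get_calibration(name): a dict with "vertical_fov" (degrees; the focal length in pixels is half the picture's height over the tangent of half this angle, whatever the lens; pixels are square), "cx", "cy" (the principal point, pixels), "cam_to_world" (4x4, takes a point from camera to world coordinates); the wrist camera has in their place "mount" (4x4, takes a point from camera to tool coordinates, whose origin is the TCP and whose axes are the flange's). Camera axes: x right, y up, looking along -z (the intrinsics and any distortion apply to the point x, -y, -z); pixel columns grow to the right and rows downward; lengths in m; the calibration is good to about 2 mm. A picture is of the moment at which its call begins: read the wrist's pose just before it. get_calibration takes no time and is no camera call.
- env.sign_off(): hands the job in; it is judged then, once.
The state is a dict: "time_s": time; "joints": joint angles; "joint_velocities": joint speeds; "tau": joint torques, N m; "eef_pos": TCP position; "tool_rot": TCP orientation; "contact_force": force on the tool from outside, world axes, zero at the start; "ft_torque": the same for the moment, N m; "width": finger opening in m; "grip_force": force on a finger pad.
Only numpy, scipy, OpenCV 4.12 (cv2) and the standard library are available. Lean on these libraries where they do the work, as an engineer would, in place of code of your own. Each camera call takes 0.05 s, during which the arm holds its last target. There are 200 camera calls.

## Task

Make the little hand press ready for transport: one after another, slide blue packing plates, nose first and lying flat, into the space between the support block and the ram pad, each pushed in until its nose meets the column, until the stack is snug and no further plate would go in. Then swing the red lever on top fully round, until it points out over the open side, to lock it. Spare plates stay on the desk; leave the things standing around where they are.

Things in the scene. Friction and masses are not known exactly. Their poses are not given: they have to be found in the camera images.
- press: grey C-shaped hand press fixed on the desk, 64 mm wide, 202 mm tall; its open side faces the robot's left. Origin in the desk's surface; the press's x axis runs from the open side to its column (about the robot's -y), its y axis about away from the robot, z up. The ram is fixed.
- pad (a point): centre of the underside of the press's steel ram pad (x 4, y 0, z 68 mm in the press frame; axes as the press). The pad is 50 mm wide and runs from 23 mm before this point to the face of the column 27 mm behind it, where the noses of the plates stop, with a small upturned lead-in lip at its front edge that reaches 31 mm before this point.
- brow (a point): middle of the lower front edge of the grey head (x -25, y 0, z 124 mm in the press frame, 64 mm wide, rising to z 202). It juts out over the tabs of plates in the press, so a gripper that holds a plate by its tab must lean away from the press, to the robot's left, by 25 to 45 degrees.
- block_low: silver aluminium support block, 50 x 50 x 36 mm tall, top edges at its front and back rounded by 6 mm, fixed on the desk; origin at the centre of its underside, axes as the press. Stands either under the pad (then the space between its top and the pad is 32 mm: three plates and 2 mm of play) or spare behind the column, 128 mm from there.
- block_high: yellow brass support block, 50 x 50 x 46 mm tall, fixed; as block_low, in the other of the two places. Under the pad it leaves 22 mm: two plates and 2 mm of play.
- lock_lever (a joint): red lock lever on top of the press: 0 = open, pointing along the press's y axis (away from the robot); 1.57 = locked, pointing along the press's -x (over the open side, to the robot's left). Turns anticlockwise seen from above about a vertical axis at x 30, y 0 of the press frame, 0.06 N m of friction, stays where it is left.
- lever_knob (a point): middle of the lever's upright red knob: 16 mm across, 30 mm tall (15 mm above and below this point), 75 mm from the lever's axis, 231 mm over the desk; the flat arm is just below it
- plate_a_mid (a point): centre (half-way up) of blue packing plate a, loose, about 80 g, 10 mm thick, lying flat on the desk; axes: x to its rounded nose, z up. Wide part 46 mm wide, x -5 to 38; narrow grip tab 28 mm wide, x -40 to -5. All four plates are alike. Pushed in against the column its centre lies 11 mm in front of the pad's centre and the tab stands out in front.
- plate_a_nose (a point): tip of the rounded nose of plate a, 38 mm from its centre, half-way up
- plate_a: the same plate a; origin at the centre of its underside
- plate_b_mid (a point): centre (half-way up) of blue packing plate b, loose, about 80 g, 10 mm thick, lying flat on the desk; axes: x to its rounded nose, z up. Wide part 46 mm wide, x -5 to 38; narrow grip tab 28 mm wide, x -40 to -5. All four plates are alike. Pushed in against the column its centre lies 11 mm in front of the pad's centre and the tab stands out in front.
- plate_b_nose (a point): tip of the rounded nose of plate b, 38 mm from its centre, half-way up
- plate_b: the same plate b; origin at the centre of its underside
- plate_c_mid (a point): centre (half-way up) of blue packing plate c, loose, about 80 g, 10 mm thick, lying flat on the desk; axes: x to its rounded nose, z up. Wide part 46 mm wide, x -5 to 38; narrow grip tab 28 mm wide, x -40 to -5. All four plates are alike. Pushed in against the column its centre lies 11 mm in front of the pad's centre and the tab stands out in front.
- plate_c_nose (a point): tip of the rounded nose of plate c, 38 mm from its centre, half-way up
- plate_c: the same plate c; origin at the centre of its underside
- plate_d_mid (a point): centre (half-way up) of blue packing plate d, loose, about 80 g, 10 mm thick, lying flat on the desk; axes: x to its rounded nose, z up. Wide part 46 mm wide, x -5 to 38; narrow grip tab 28 mm wide, x -40 to -5. All four plates are alike. Pushed in against the column its centre lies 11 mm in front of the pad's centre and the tab stands out in front.
- plate_d_nose (a point): tip of the rounded nose of plate d, 38 mm from its centre, half-way up
- plate_d: the same plate d; origin at the centre of its underside
- scales_weight: bystander: brass knob weight, 23 mm across, 37 mm tall; origin at its underside or middle
- petri_dish: bystander: clear round dish, 60 mm across, 13 mm tall; origin at its underside or middle
- marker: bystander: white and blue marker pen, 135 mm long, lying down; origin at its underside or middle
- carton: bystander: small brown carton, 40 x 60 x 52 mm tall; origin at its underside or middle
- glue: bystander: white glue stick, 25 mm across, 90 mm tall, upright; origin at its underside or middle

How it is judged:
On the way, in this order (a step that is already met when the one before it is completed fails the run):
1. a first plate lies flat in the space under the pad, released (((x of plate_a_nose in the frame of pad between 0.012 and 0.036 m and y of plate_a_mid in the frame of pad between -0.012 and 0.012 m and z of plate_a_mid in the frame of pad between -0.035 and -0.004 m and angle between plate_a_mid's own z axis and vertical below 0.1 rad and angle between the x axis of plate_a_mid and the x axis of press, either way round below 0.25 rad and contact force between plate_a and the fingers below 0.1 N and linear speed of plate_a below 0.03 m/s) or (x of plate_b_nose in the frame of pad between 0.012 and 0.036 m and y of plate_b_mid in the frame of pad between -0.012 and 0.012 m and z of plate_b_mid in the frame of pad between -0.035 and -0.004 m and angle between plate_b_mid's own z axis and vertical below 0.1 rad and angle between the x axis of plate_b_mid and the x axis of press, either way round below 0.25 rad and contact force between plate_b and the fingers below 0.1 N and linear speed of plate_b below 0.03 m/s) or (x of plate_c_nose in the frame of pad between 0.012 and 0.036 m and y of plate_c_mid in the frame of pad between -0.012 and 0.012 m and z of plate_c_mid in the frame of pad between -0.035 and -0.004 m and angle between plate_c_mid's own z axis and vertical below 0.1 rad and angle between the x axis of plate_c_mid and the x axis of press, either way round below 0.25 rad and contact force between plate_c and the fingers below 0.1 N and linear speed of plate_c below 0.03 m/s) or (x of plate_d_nose in the frame of pad between 0.012 and 0.036 m and y of plate_d_mid in the frame of pad between -0.012 and 0.012 m and z of plate_d_mid in the frame of pad between -0.035 and -0.004 m and angle between plate_d_mid's own z axis and vertical below 0.1 rad and angle between the x axis of plate_d_mid and the x axis of press, either way round below 0.25 rad and contact force between plate_d and the fingers below 0.1 N and linear speed of plate_d below 0.03 m/s))), for 0.1 s.
2. the stack is snug: the topmost plate lies flat within 5 mm under the pad, released (((x of plate_a_nose in the frame of pad between 0.012 and 0.036 m and y of plate_a_mid in the frame of pad between -0.012 and 0.012 m and z of plate_a_mid in the frame of pad between -0.01 and -0.004 m and angle between plate_a_mid's own z axis and vertical below 0.1 rad and angle between the x axis of plate_a_mid and the x axis of press, either way round below 0.25 rad and contact force between plate_a and the fingers below 0.1 N and linear speed of plate_a below 0.03 m/s) or (x of plate_b_nose in the frame of pad between 0.012 and 0.036 m and y of plate_b_mid in the frame of pad between -0.012 and 0.012 m and z of plate_b_mid in the frame of pad between -0.01 and -0.004 m and angle between plate_b_mid's own z axis and vertical below 0.1 rad and angle between the x axis of plate_b_mid and the x axis of press, either way round below 0.25 rad and contact force between plate_b and the fingers below 0.1 N and linear speed of plate_b below 0.03 m/s) or (x of plate_c_nose in the frame of pad between 0.012 and 0.036 m and y of plate_c_mid in the frame of pad between -0.012 and 0.012 m and z of plate_c_mid in the frame of pad between -0.01 and -0.004 m and angle between plate_c_mid's own z axis and vertical below 0.1 rad and angle between the x axis of plate_c_mid and the x axis of press, either way round below 0.25 rad and contact force between plate_c and the fingers below 0.1 N and linear speed of plate_c below 0.03 m/s) or (x of plate_d_nose in the frame of pad between 0.012 and 0.036 m and y of plate_d_mid in the frame of pad between -0.012 and 0.012 m and z of plate_d_mid in the frame of pad between -0.01 and -0.004 m and angle between plate_d_mid's own z axis and vertical below 0.1 rad and angle between the x axis of plate_d_mid and the x axis of press, either way round below 0.25 rad and contact force between plate_d and the fingers below 0.1 N and linear speed of plate_d below 0.03 m/s))), for 0.2 s.
3. the lock lever is swung over the open side (value of joint lock_lever above 1.35 rad), for 0.1 s.
At the end, for the whole second after the job is handed in: The top plate is less than 5 mm below the pad. It and all plates under it lie released, level (0.1 rad), straight (0.25 rad), noses within 15 mm of the column, within 12 mm of the pad's middle sideways; spare plates lie on the desk; the lever is past 1.35 rad over the open side (((x of plate_a_nose in the frame of pad between 0.012 and 0.036 m and y of plate_a_mid in the frame of pad between -0.012 and 0.012 m and z of plate_a_mid in the frame of pad between -0.01 and -0.004 m and angle between plate_a_mid's own z axis and vertical below 0.1 rad and angle between the x axis of plate_a_mid and the x axis of press, either way round below 0.25 rad and contact force between plate_a and the fingers below 0.1 N and linear speed of plate_a below 0.03 m/s) or (x of plate_b_nose in the frame of pad between 0.012 and 0.036 m and y of plate_b_mid in the frame of pad between -0.012 and 0.012 m and z of plate_b_mid in the frame of pad between -0.01 and -0.004 m and angle between plate_b_mid's own z axis and vertical below 0.1 rad and angle between the x axis of plate_b_mid and the x axis of press, either way round below 0.25 rad and contact force between plate_b and the fingers below 0.1 N and linear speed of plate_b below 0.03 m/s) or (x of plate_c_nose in the frame of pad between 0.012 and 0.036 m and y of plate_c_mid in the frame of pad between -0.012 and 0.012 m and z of plate_c_mid in the frame of pad between -0.01 and -0.004 m and angle between plate_c_mid's own z axis and vertical below 0.1 rad and angle between the x axis of plate_c_mid and the x axis of press, either way round below 0.25 rad and contact force between plate_c and the fingers below 0.1 N and linear speed of plate_c below 0.03 m/s) or (x of plate_d_nose in the frame of pad between 0.012 and 0.036 m and y of plate_d_mid in the frame of pad between -0.012 and 0.012 m and z of plate_d_mid in the frame of pad between -0.01 and -0.004 m and angle between plate_d_mid's own z axis and vertical below 0.1 rad and angle between the x axis of plate_d_mid and the x axis of press, either way round below 0.25 rad and contact force between plate_d and the fingers below 0.1 N and linear speed of plate_d below 0.03 m/s)) and (height (world z) of plate_a_mid below 0.012 m or (x of plate_a_nose in the frame of pad between 0.012 and 0.036 m and y of plate_a_mid in the frame of pad between -0.012 and 0.012 m and z of plate_a_mid in the frame of pad between -0.035 and -0.004 m and angle between plate_a_mid's own z axis and vertical below 0.1 rad and angle between the x axis of plate_a_mid and the x axis of press, either way round below 0.25 rad and contact force between plate_a and the fingers below 0.1 N and linear speed of plate_a below 0.03 m/s)) and (height (world z) of plate_b_mid below 0.012 m or (x of plate_b_nose in the frame of pad between 0.012 and 0.036 m and y of plate_b_mid in the frame of pad between -0.012 and 0.012 m and z of plate_b_mid in the frame of pad between -0.035 and -0.004 m and angle between plate_b_mid's own z axis and vertical below 0.1 rad and angle between the x axis of plate_b_mid and the x axis of press, either way round below 0.25 rad and contact force between plate_b and the fingers below 0.1 N and linear speed of plate_b below 0.03 m/s)) and (height (world z) of plate_c_mid below 0.012 m or (x of plate_c_nose in the frame of pad between 0.012 and 0.036 m and y of plate_c_mid in the frame of pad between -0.012 and 0.012 m and z of plate_c_mid in the frame of pad between -0.035 and -0.004 m and angle between plate_c_mid's own z axis and vertical below 0.1 rad and angle between the x axis of plate_c_mid and the x axis of press, either way round below 0.25 rad and contact force between plate_c and the fingers below 0.1 N and linear speed of plate_c below 0.03 m/s)) and (height (world z) of plate_d_mid below 0.012 m or (x of plate_d_nose in the frame of pad between 0.012 and 0.036 m and y of plate_d_mid in the frame of pad between -0.012 and 0.012 m and z of plate_d_mid in the frame of pad between -0.035 and -0.004 m and angle between plate_d_mid's own z axis and vertical below 0.1 rad and angle between the x axis of plate_d_mid and the x axis of press, either way round below 0.25 rad and contact force between plate_d and the fingers below 0.1 N and linear speed of plate_d below 0.03 m/s)) and value of joint lock_lever above 1.35 rad); the robot touches nothing.
It fails at once if the scales weight is moved more than 30 mm (distance of scales_weight from where it was at the start of the episode above 0.03 m).
It fails at once if the petri dish is moved more than 30 mm (distance of petri_dish from where it was at the start of the episode above 0.03 m).
It fails at once if the marker is moved more than 30 mm (distance of marker from where it was at the start of the episode above 0.03 m).
It fails at once if the carton is moved more than 30 mm (distance of carton from where it was at the start of the episode above 0.03 m).
It fails at once if the glue is moved more than 30 mm (distance of glue from where it was at the start of the episode above 0.03 m).
It also fails if it takes over 72 s, if anything falls off the work surface, if the arm or the gripper's body presses on something with over 40 N, if the wrist force passes 120 N, or if a joint passes its speed limit or range.

## Working session

There is one attempt and no reset: what is moved stays moved. The work goes in short steps, Python scripts to look and compute and a tool call to move; the robot and the scene stay as the last step left them, time stands still between calls to the robot, and variables do not carry over. Pictures are saved under pics/ and viewed, at most 10 in all, crops included, and the job is handed in when it is done.

Besides the shell and the picture viewer there is one more tool, called by a JSON object that holds its "op" and its "data". play_rows: Moves the arm, as the interface text tells. Shifts and turns lie within -1 to 1; 1 stands for 0.05 m of shift or 0.12 rad of turn. Its arguments: {"type":"object","properties":{"targets":{"type":"array","items":{"type":"object","properties":{"x":{"type":"number"},"y":{"type":"number"},"z":{"type":"number"},"wx":{"type":"number"},"wy":{"type":"number"},"wz":{"type":"number"}}}},"grip":{"type":"number"},"grip_force":{"type":"number"}},"required":["targets"]}

```bash
ls; mkdir -p pics
python3 - <<'E'
from plant import env
import cv2,numpy as np
s=env.observe()
print(s)
np.set_printoptions(precision=4,suppress=True)
for n in ["scene","top","wrist"]:
    c=env.get_calibration(n); print(n,c)
    im=env.get_image(n); cv2.imwrite(f"pics/{n}0.png",im[:,:,::-1])
E
```

```text
pics
{'time_s': 0.0, 'joints': array([-1.27547201,  0.42674729,  0.07385291,  1.60662426, -0.03409348,
        1.11079591, -0.06708617]), 'joint_velocities': array([-1.29550856e-03,  1.36342871e-04,  2.00155044e-03,  3.62264277e-04,
       -4.29365444e-04,  9.87541861e-06, -1.48394294e-04]), 'tau': array([ 1.03194172e-03, -9.49819279e+01,  3.76101762e+00, -4.63519192e+01,
        1.92101154e-02,  1.00822351e-02,  9.34133436e-05]), 'eef_pos': array([0.29031177, 0.60894605, 0.24959283]), 'tool_rot': array([-9.32716775e-05,  2.20591394e-01,  9.75366087e-01, -6.51025508e-04]), 'contact_force': array([ 0.73386062,  0.04216741, -0.1134445 ]), 'ft_torque': array([-0.05585203,  0.01519092, -0.03825739]), 'grip_force': 0.0, 'width': 0.08542157616850318}
scene {'vertical_fov': 54.89036043599306, 'cx': 258.49797557750554, 'cy': 192.3674834121279, 'cam_to_world': array([[ 0.7439,  0.2528, -0.6186, -0.1625],
       [-0.6682,  0.2956, -0.6828, -0.8788],
       [ 0.0102,  0.9212,  0.3888,  0.6407],
       [ 0.    ,  0.    ,  0.    ,  1.    ]])}
top {'vertical_fov': 44.71212885383324, 'cx': 252.20894410342265, 'cy': 188.77514551965675, 'cam_to_world': array([[-0.0105,  0.9844, -0.1759,  0.2963],
       [-0.9999, -0.0101,  0.0034, -0.0573],
       [ 0.0016,  0.1759,  0.9844,  1.6742],
       [ 0.    ,  0.    ,  0.    ,  1.    ]])}
wrist {'vertical_fov': 64.3294412024185, 'cx': 253.7278070172811, 'cy': 188.93277878223563, 'mount': array([[-0.0008,  0.9539,  0.3002,  0.0758],
       [ 1.    ,  0.0007,  0.0003,  0.0007],
       [ 0.0001,  0.3002, -0.9539, -0.1232],
       [ 0.    ,  0.    ,  0.    ,  1.    ]])}
```

View pics/scene0.png

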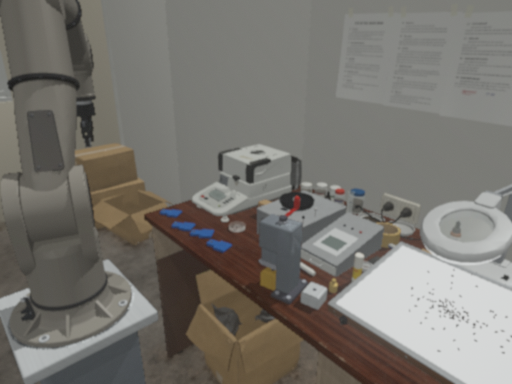

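View pics/top0.png

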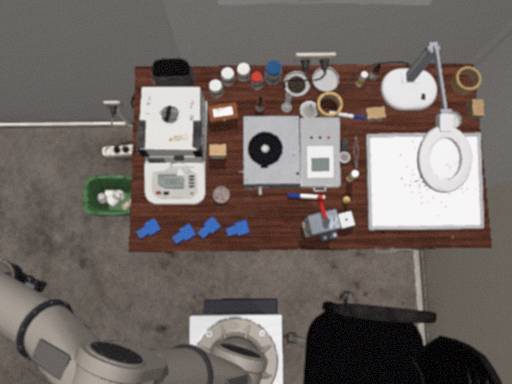

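The scene view shows the brass block under the pad (268,278), the silver one spare (314,294), so two plates are needed. The top view shows four blue plates at about (148,228), (184,233), (209,227) and (238,228), and the press at about (325,222) with its red lever at (323,208).

```bash
cat > h.py <<'E'
import numpy as np,cv2
from scipy.spatial.transform import Rotation as R
from plant import env
np.set_printoptions(precision=4,suppress=True)
def tool(s=None):
    s=s or env.observe(); q=s["tool_rot"]; T=np.eye(4); T[:3,:3]=R.from_quat([q[1],q[2],q[3],q[0]]).as_matrix(); T[:3,3]=s["eef_pos"]; return T
def cam(n,T=None):
    c=env.get_calibration(n); M=c["cam_to_world"] if n!="wrist" else T@c["mount"]
    return 192/np.tan(np.radians(c["vertical_fov"]/2)),c["cx"],c["cy"],M
def cast(C,uv,z):
    f,cx,cy,M=C; uv=np.atleast_2d(uv).astype(float)
    d=np.c_[(uv[:,0]-cx)/f,-(uv[:,1]-cy)/f,-np.ones(len(uv))]@M[:3,:3].T; o=M[:3,3]
    return o+d*((z-o[2])/d[:,2])[:,None]
def proj(C,P):
    f,cx,cy,M=C; p=(np.atleast_2d(P)-M[:3,3])@M[:3,:3]
    return np.c_[cx+f*p[:,0]/-p[:,2],cy-f*p[:,1]/-p[:,2]]
def blue(im):
    h=cv2.cvtColor(im,cv2.COLOR_RGB2HSV); return cv2.inRange(h,(105,120,60),(130,255,255))
def red(im):
    h=cv2.cvtColor(im,cv2.COLOR_RGB2HSV); return cv2.inRange(h,(0,140,70),(6,255,255))|cv2.inRange(h,(172,140,70),(180,255,255))
def plates(im,C,z=0.01,amin=60):
    out=[]
    for c in cv2.findContours(blue(im),cv2.RETR_EXTERNAL,cv2.CHAIN_APPROX_NONE)[0]:
        if cv2.contourArea(c)<amin: continue
        m=np.zeros(im.shape[:2],np.uint8); cv2.drawContours(m,[c],-1,1,-1)
        ys,xs=np.nonzero(m); P=cast(C,np.c_[xs,ys],z)[:,:2]; ce=P.mean(0)
        w,V=np.linalg.eigh(np.cov((P-ce).T)); a=V[:,1]; t=(P-ce)@a
        if (t**3).mean()>0: a,t=-a,-t   # long thin tail = tab -> towards -x
        b=np.array([-a[1],a[0]]); s=(P-ce)@b
        out.append((cv2.contourArea(c),np.r_[xs.mean(),ys.mean()],ce,np.degrees(np.arctan2(a[1],a[0])),t.min(),t.max(),np.ptp(s)))
    return out
E
python3 - <<'E'
from h import *
im=cv2.imread("pics/top0.png")[:,:,::-1].copy(); C=cam("top")
for p in plates(im,C): print(*p)
c=cv2.resize(im[175:255,125:365],None,fx=3.3,fy=3.3,interpolation=cv2.INTER_CUBIC)
s=cv2.imread("pics/scene0.png")[:,:,::-1][175:315,230:350]
s=cv2.resize(s,None,fx=2.3,fy=2.3,interpolation=cv2.INTER_CUBIC)
o=np.zeros((264+s.shape[0],c.shape[1],3),np.uint8); o[:264]=c[:264]; o[264:,:s.shape[1]]=s
cv2.imwrite("pics/crop0.png",o[:,:,::-1])
ys,xs=np.nonzero(red(im)); k=(abs(xs-323)<20)&(abs(ys-212)<20); print("red",np.c_[xs,ys][k].mean(0),k.sum(),xs[k].min(),xs[k].max(),ys[k].min(),ys[k].max())
E
```

```text
214.0 [183.9256 233.6116] [0.434  0.1816] -55.757879263797044 -0.04334899062442295 0.035624655279404824 0.04819700856306115
216.5 [238.0526 228.5425] [ 0.4501 -0.0111] -72.44003735472502 -0.043511540577366774 0.03527450772848474 0.04764136878314136
214.5 [148.5455 228.4463] [0.4537 0.308 ] -58.273212011915035 -0.043418832760945394 0.03466971963397353 0.04780589608074687
219.0 [209.0285 227.1585] [0.4561 0.0924] -49.27083112571604 -0.04454857808328179 0.034614965056969524 0.048095796982673536
139.5 [273.1687  67.5062] [ 1.0607 -0.1477] -11.575170781851181 -0.02807889885509856 0.027989252587032217 0.052180612822477546
red [322.4307 204.1679] 137 304 341 193 217
```

View pics/crop0.png

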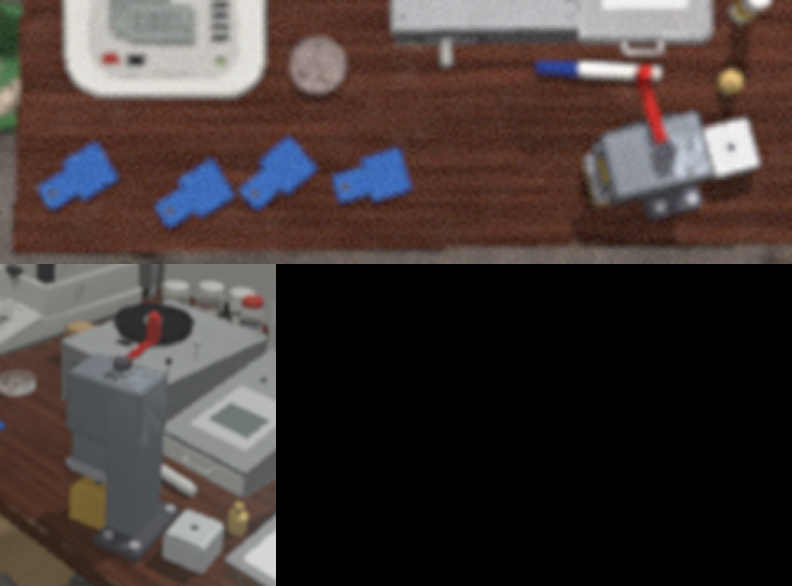

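The crop confirms that the tabs are at the lower left and the noses at the upper right. The press axis is tilted a little from -y. I'll write a step helper, move above the nearest plate (238,228) leaning left, and take a wrist picture on the way.

```bash
cat >> h.py <<'E'
def Rt(yaw,lean):
    """tool x points away from press/nose (yaw = nose direction, deg), leaning back by lean deg"""
    a=np.radians(yaw); th=np.radians(lean); out=-np.array([np.cos(a),np.sin(a),0]); up=np.array([0,0,1.])
    x=np.cos(th)*out-np.sin(th)*up; z=-np.sin(th)*out-np.cos(th)*up
    return np.c_[x,np.cross(z,x),z]
def go(p,Rm,T=None,order="tr"):
    """print rows needed: total shift (in units of .05 m, tool axes) and turn (units .12 rad)"""
    T=tool() if T is None else T
    w=R.from_matrix(T[:3,:3].T@Rm).as_rotvec()/0.12
    d=(np.array(p)-T[:3,3])/0.05
    print("shift first: s",np.round(T[:3,:3].T@d,2),"then turn",np.round(w,2),"| turn first, then s",np.round(Rm.T@d,2))
E
python3 - <<'E'
from h import *
go([0.47,0.05,0.15],Rt(-72.4,35)); go([0.47,0.05,0.3],Rt(-72.4,0))
E
```

```text
shift first: s [-8.05 -8.54  2.  ] then turn [ 2.08 -4.8   6.61] | turn first, then s [-8.48  0.04  8.37]
shift first: s [-8.05 -8.55 -1.  ] then turn [-0.01  0.    6.82] | turn first, then s [-11.74   0.04  -1.  ]
```

{"op": "play_rows", "data": {"targets": [{"wz":0.85},{"wz":0.85},{"wz":0.85},{"wz":0.85},{"wz":0.85},{"wz":0.85},{"wz":0.85},{"wz":0.87}], "grip": 50}}

```text
invalid input at $.targets[0]: expected keys x, y, z, wx, wy, wz
```

Run:
```python
from h import *
go([0.47,-0.12,0.35],Rt(-72.4,0))
```

```text
shift first: s [ -9.52 -11.62  -1.99] then turn [-0.01  0.    6.82] | turn first, then s [-14.98  -0.98  -2.  ]
```

{"op": "play_rows", "data": {"targets": [{"x":0,"y":0,"z":-0.25,"wx":0,"wy":0,"wz":0.85},{"x":0,"y":0,"z":-0.25,"wx":0,"wy":0,"wz":0.85},{"x":0,"y":0,"z":-0.25,"wx":0,"wy":0,"wz":0.85},{"x":0,"y":0,"z":-0.25,"wx":0,"wy":0,"wz":0.85},{"x":0,"y":0,"z":-0.25,"wx":0,"wy":0,"wz":0.85},{"x":0,"y":0,"z":-0.25,"wx":0,"wy":0,"wz":0.85},{"x":0,"y":0,"z":-0.25,"wx":0,"wy":0,"wz":0.85},{"x":0,"y":0,"z":-0.25,"wx":0,"wy":0,"wz":0.87}], "grip": 50}}

```text
time_s: 1.15
eef_pos: [0.2904, 0.6091, 0.3504]
tool_rot: [0.0, 0.592, 0.806, -0.0]
contact_force: [-0.3, -0.5, -0.9]
width: 0.0427
grip_force: 0.0
```

{"op": "play_rows", "data": {"targets": [{"x":-0.5,"y":0,"z":0,"wx":0,"wy":0,"wz":0},{"x":-0.9,"y":-0.1,"z":0,"wx":0,"wy":0,"wz":0},{"x":-0.9,"y":-0.1,"z":0,"wx":0,"wy":0,"wz":0},{"x":-0.9,"y":-0.1,"z":0,"wx":0,"wy":0,"wz":0},{"x":-0.9,"y":-0.1,"z":0,"wx":0,"wy":0,"wz":0},{"x":-0.9,"y":-0.1,"z":0,"wx":0,"wy":0,"wz":0},{"x":-0.9,"y":-0.1,"z":0,"wx":0,"wy":0,"wz":0},{"x":-0.9,"y":-0.1,"z":0,"wx":0,"wy":0,"wz":0},{"x":-0.9,"y":-0.1,"z":0,"wx":0,"wy":0,"wz":0},{"x":-0.9,"y":-0.1,"z":0,"wx":0,"wy":0,"wz":0},{"x":-0.9,"y":-0.1,"z":0,"wx":0,"wy":0,"wz":0},{"x":-0.9,"y":0,"z":0,"wx":0,"wy":0,"wz":0}]}}

```text
time_s: 2.65
eef_pos: [0.4001, 0.097, 0.3503]
tool_rot: [-0.0, 0.59, 0.807, 0.0]
contact_force: [0.1, -0.1, 0.4]
width: 0.0427
grip_force: 0.0
```

{"op": "play_rows", "data": {"targets": [{"x":-0.9,"y":0,"z":0,"wx":0,"wy":0,"wz":0},{"x":-0.9,"y":0,"z":0,"wx":0,"wy":0,"wz":0},{"x":-0.9,"y":0,"z":0,"wx":0,"wy":0,"wz":0},{"x":-0.9,"y":0,"z":0,"wx":0,"wy":0,"wz":0},{"x":-0.9,"y":0,"z":0,"wx":0,"wy":0,"wz":0},{"x":0,"y":0,"z":0,"wx":0,"wy":0,"wz":0},{"x":0,"y":0,"z":0,"wx":0,"wy":0,"wz":0}]}}

```text
time_s: 3.52
eef_pos: [0.4681, -0.1155, 0.3501]
tool_rot: [-0.0, 0.59, 0.807, -0.0]
contact_force: [-0.3, -0.3, 0.2]
width: 0.0428
grip_force: 0.0
```

Run:
```python
from h import *
s=env.observe(); T=tool(s); im=env.get_image("wrist"); np.save("Tw1.npy",T)
print(s["time_s"],T,s["contact_force"],s["width"],s["joints"])
cv2.imwrite("pics/w1.png",im[:,:,::-1])
C=cam("wrist",T)
for p in plates(im,C,amin=500): print(*p)
```

```text
3.525 [[-0.3027  0.9531 -0.0007  0.4681]
 [ 0.9531  0.3027 -0.0001 -0.1155]
 [ 0.0001 -0.0007 -1.      0.3501]
 [ 0.      0.      0.      1.    ]] [-0.286  -0.2512  0.2447] 0.042761990518500576 [-0.8829 -0.0323  0.9961  1.9327  0.029   1.2272  0.4107]
1470.0 [263.7679  71.9353] [ 0.4509 -0.0112] -73.17536211607269 -0.04278037803404836 0.03518048504456522 0.046973534577842965
787.0 [295.7616  11.0059] [0.4679 0.0748] -159.40637549049495 -0.02853393217291839 0.027445798895347446 0.034451288227074515
```

View pics/w1.png

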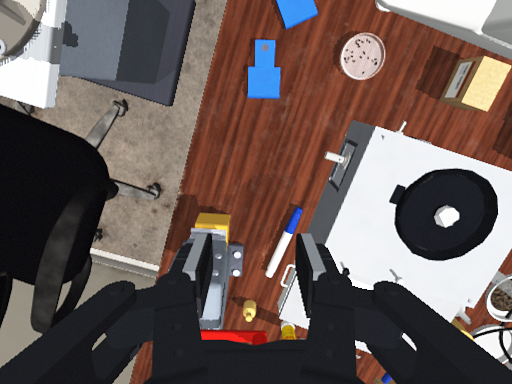

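The wrist view shows the target plate at (264,72), which agrees with the top view to 1 mm. The brass block front is at (213,215), under the head at (210,280), and the marker is to the right at (285,242).

Run:
```python
from h import *
im=cv2.imread("pics/w1.png")[:,:,::-1].copy(); T=np.load("Tw1.npy"); C=cam("wrist",T)
h=cv2.cvtColor(im,cv2.COLOR_RGB2HSV); m=cv2.inRange(h,(15,130,80),(32,255,255)); m[:, :170]=0;m[:,260:]=0;m[:190]=0;m[260:]=0
ys,xs=np.nonzero(m)
for r in range(ys.min(),ys.max()+1,2):
    k=xs[ys==r]; print(r,k.min(),k.max(),len(k),end=" ; ")
c=max(cv2.findContours(m,0,1)[0],key=cv2.contourArea); b=cv2.boxPoints(cv2.minAreaRect(c)); print(b, cast(C,b,0)[:,:2],cast(C,b,.04)[:,:2])
# spare block in top view
t=cv2.imread("pics/top0.png")[:,:,::-1].copy(); Ct=cam("top")
hh=cv2.cvtColor(t,cv2.COLOR_RGB2HSV); w=cv2.inRange(hh,(0,0,190),(180,60,255)); w[:,:335]=0;w[:,360:]=0;w[:205]=0;w[240:]=0
c=max(cv2.findContours(w,0,1)[0],key=cv2.contourArea); rr=cv2.boxPoints(cv2.minAreaRect(c)); P=cast(Ct,rr,.036); print(P.mean(0),np.linalg.norm(np.diff(P,axis=0),axis=1),[np.degrees(np.arctan2(*(d[1::-1]))) for d in np.diff(P,axis=0)])
```

```text
212 200 203 4 ; 214 199 228 30 ; 216 198 229 32 ; 218 197 229 33 ; 220 196 229 34 ; 222 195 229 35 ; 224 195 229 35 ; 226 195 228 34 ; 228 207 228 22 ; 230 226 228 3 ; 232 227 228 2 ; 234 227 228 2 ; 236 226 228 3 ; 238 226 228 3 ; 240 226 228 3 ; 242 226 228 3 ; 244 227 227 1 ; [[193.4294 242.4176]
 [195.8117 211.4471]
 [230.147  214.0882]
 [227.7647 245.0588]] [[ 0.4209 -0.3075]
 [ 0.4107 -0.2508]
 [ 0.4665 -0.238 ]
 [ 0.4786 -0.2945]] [[ 0.423  -0.2851]
 [ 0.4137 -0.2331]
 [ 0.4647 -0.2215]
 [ 0.4759 -0.2732]]
[ 0.477  -0.3926  0.036 ] [0.0467 0.0486 0.0465] [np.float64(-76.58579394250806), np.float64(-168.67914890483505), np.float64(103.33981101887764)]
```

Run:
```python
from h import *
go([0.4394,0.0257,0.08],Rt(-73,35))
```

```text
shift first: s [2.85 0.31 5.4 ] then turn [ 0.03 -5.09  0.1 ] | turn first, then s [5.44 0.27 2.79]
```

{"op": "play_rows", "data": {"targets": [{"x":0.5,"y":0.05,"z":0.3,"wx":0,"wy":0,"wz":0.1},{"x":0.6,"y":0.06,"z":0.6,"wx":0,"wy":0,"wz":0},{"x":0.6,"y":0.06,"z":0.7,"wx":0,"wy":0,"wz":0},{"x":0.6,"y":0.06,"z":0.7,"wx":0,"wy":0,"wz":0},{"x":0.55,"y":0.06,"z":0.5,"wx":0,"wy":0,"wz":0},{"x":0,"y":0,"z":0,"wx":0,"wy":-0.85,"wz":0},{"x":0,"y":0,"z":0,"wx":0,"wy":-0.85,"wz":0},{"x":0,"y":0,"z":0,"wx":0,"wy":-0.85,"wz":0},{"x":0,"y":0,"z":0,"wx":0,"wy":-0.85,"wz":0},{"x":0,"y":0,"z":0,"wx":0,"wy":-0.85,"wz":0},{"x":0,"y":0,"z":0,"wx":0,"wy":-0.84,"wz":0}]}}

```text
time_s: 4.95
eef_pos: [0.4402, 0.0259, 0.2104]
tool_rot: [0.243, 0.567, 0.767, -0.179]
contact_force: [-0.1, 0.1, -0.0]
width: 0.0426
grip_force: 0.0
```

Run:
```python
from h import *
s=env.observe();T=tool(s);print(T,s["joints"])
go([0.4394,0.0257,0.03],Rt(-73,35))
print("1mm down",Rt(-73,35).T@[0,0,-.001/.05])
```

```text
[[-0.2398  0.9559  0.1698  0.4402]
 [ 0.7822  0.2938 -0.5494  0.0259]
 [-0.5751  0.0011 -0.8181  0.2104]
 [ 0.      0.      0.      1.    ]] [-1.3373  0.208   0.8018  2.2526  0.5466  0.9745 -0.6019]
shift first: s [ 2.08 -0.02  2.95] then turn [0.01 0.02 0.  ] | turn first, then s [ 2.07 -0.02  2.96]
1mm down [0.0115 0.     0.0164]
```

{"op": "play_rows", "data": {"targets": [{"x":0.3,"y":0,"z":0.42,"wx":0,"wy":0,"wz":0},{"x":0.36,"y":0,"z":0.51,"wx":0,"wy":0,"wz":0},{"x":0.36,"y":0,"z":0.51,"wx":0,"wy":0,"wz":0},{"x":0.36,"y":0,"z":0.51,"wx":0,"wy":0,"wz":0},{"x":0.36,"y":0,"z":0.51,"wx":0,"wy":0,"wz":0},{"x":0.2,"y":0,"z":0.3,"wx":0,"wy":0,"wz":0},{"x":0.13,"y":0,"z":0.2,"wx":0,"wy":0,"wz":0},{"x":0,"y":0,"z":0,"wx":0,"wy":0,"wz":0}]}}

```text
time_s: 5.95
eef_pos: [0.4401, 0.0248, 0.0294]
tool_rot: [0.241, 0.567, 0.767, -0.179]
contact_force: [0.9, -0.8, 0.2]
width: 0.0428
grip_force: 0.0
```

Run:
```python
from h import *
s=env.observe();T=tool(s);print(T[:3,3],s["joints"],s["contact_force"])
im=env.get_image("wrist");cv2.imwrite("pics/w2.png",im[:,:,::-1])
go([0.4394,0.0257,0.025],Rt(-73,35))
```

```text
[0.4401 0.0248 0.0294] [-1.1647  0.6653  0.6605  2.3316  0.4332  0.4795 -0.6901] [ 0.9267 -0.8009  0.2011]
shift first: s [ 0.08 -0.01  0.07] then turn [-0.01 -0.   -0.  ] | turn first, then s [ 0.08 -0.01  0.07]
```

View pics/w2.png

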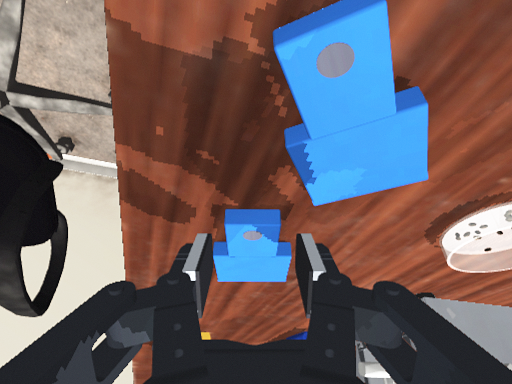

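Wrist view: the tab is centred between the open fingers at about (252,235), and the neighbouring plate is clear. I'll lower the last 5 mm and grip.

{"op": "play_rows", "data": {"targets": [{"x":0.03,"y":0,"z":0.04,"wx":0,"wy":0,"wz":0},{"x":0.02,"y":0,"z":0.03,"wx":0,"wy":0,"wz":0},{"x":0,"y":0,"z":0,"wx":0,"wy":0,"wz":0}]}}

```text
time_s: 6.38
eef_pos: [0.4404, 0.0247, 0.0255]
tool_rot: [0.242, 0.568, 0.766, -0.179]
contact_force: [0.0, 0.5, -1.2]
width: 0.0426
grip_force: 0.0
```

{"op": "play_rows", "data": {"targets": [{"x":0,"y":0,"z":0,"wx":0,"wy":0,"wz":0},{"x":0,"y":0,"z":0,"wx":0,"wy":0,"wz":0},{"x":0,"y":0,"z":0,"wx":0,"wy":0,"wz":0},{"x":0,"y":0,"z":0,"wx":0,"wy":0,"wz":0},{"x":0,"y":0,"z":0,"wx":0,"wy":0,"wz":0}], "grip": 20, "grip_force": 70}}

```text
time_s: 7.0
eef_pos: [0.4404, 0.0247, 0.0257]
tool_rot: [0.242, 0.568, 0.766, -0.179]
contact_force: [-5.2, 5.9, 14.7]
width: 0.0235
grip_force: 68.0
```

{"op": "play_rows", "data": {"targets": [{"x":-0.1,"y":0,"z":-0.15,"wx":0,"wy":0,"wz":0},{"x":-0.36,"y":0,"z":-0.51,"wx":0,"wy":0,"wz":0},{"x":-0.36,"y":0,"z":-0.51,"wx":0,"wy":0,"wz":0},{"x":-0.36,"y":0,"z":-0.51,"wx":0,"wy":0,"wz":0},{"x":0,"y":0,"z":0,"wx":0,"wy":0,"wz":0}]}}

```text
time_s: 7.62
eef_pos: [0.4409, 0.0248, 0.1294]
tool_rot: [0.241, 0.568, 0.766, -0.177]
contact_force: [-1.2, 0.5, -1.2]
width: 0.0236
grip_force: 68.7
```

Run:
```python
from h import *
s=env.observe();T=tool(s);print(T[:3,3],s["joints"],s["contact_force"],s["width"],s["grip_force"])
im=env.get_image("wrist");cv2.imwrite("pics/w3.png",im[:,:,::-1])
```

```text
[0.4409 0.0248 0.1294] [-1.2549  0.4107  0.7579  2.3068  0.4796  0.7314 -0.6178] [-1.1811  0.5387 -1.2463] 0.023568310200748396 68.71799428481609
```

View pics/w3.png

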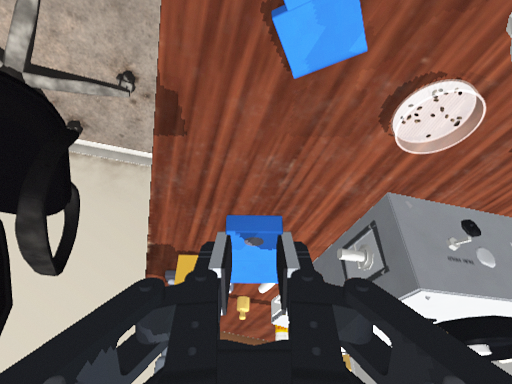

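The plate is held at (254,250) with its tab rear face at rows 216-228. I'll check its pitch by comparing against the predicted flat pose.

Run:
```python
from h import *
im=cv2.imread("pics/w3.png")[:,:,::-1]; T=tool(); C=cam("wrist",T)
print(im[208:292:2,243].tolist())
a=-T[:3,0].copy(); a[2]=0; a/=np.linalg.norm(a); b=np.cross([0,0,1],a)
def pt(x,y,z): return T[:3,3]+a*(x+.0338)+b*y+np.array([0,0,-.0257+z])
for n,p in dict(rb=(-.04,0,0),rt=(-.04,0,.01),sh=(-.005,.02,.01),shr=(-.005,-.02,.01),rtl=(-.04,.014,.01),rtr=(-.04,-.014,.01),nose=(.038,0,.01)).items(): print(n,proj(C,pt(*p)))
m=blue(im); print([ (r,np.nonzero(m[r,190:320])[0][[0,-1]]+190) for r in range(212,296,4) if m[r,190:320].any()])
```

```text
[[140, 78, 58], [137, 76, 54], [139, 74, 53], [126, 70, 54], [35, 94, 181], [41, 95, 182], [39, 91, 181], [40, 93, 182], [42, 97, 185], [41, 96, 184], [41, 94, 185], [41, 98, 189], [41, 99, 190], [37, 84, 163], [38, 84, 163], [37, 90, 179], [60, 153, 253], [57, 151, 250], [59, 148, 246], [62, 146, 244], [67, 160, 250], [65, 161, 250], [67, 161, 250], [66, 161, 250], [67, 161, 250], [66, 161, 251], [65, 160, 250], [65, 161, 250], [65, 161, 250], [65, 158, 249], [67, 156, 249], [65, 160, 250], [66, 162, 250], [67, 161, 250], [65, 160, 250], [64, 158, 250], [63, 158, 249], [76, 143, 243], [128, 64, 36], [141, 75, 53], [152, 79, 59], [156, 83, 58]]
rb [[251.602  213.5883]]
rt [[251.546  231.2636]]
sh [[287.1656 262.1665]]
shr [[216.5711 262.2612]]
rtl [[280.9635 231.2279]]
rtr [[222.1214 231.2993]]
nose [[252.1558 288.8962]]
[(216, array([227, 281])), (220, array([226, 281])), (224, array([226, 281])), (228, array([226, 282])), (232, array([226, 282])), (236, array([230, 277])), (240, array([231, 277])), (244, array([231, 276])), (248, array([231, 276])), (252, array([232, 276])), (256, array([232, 276])), (260, array([232, 276])), (264, array([232, 276])), (268, array([231, 276])), (272, array([231, 277])), (276, array([231, 277])), (280, array([230, 278]))]
```

Run:
```python
from h import *
go([0.4217,-0.1562,0.0785],Rt(-77,35)); go([0.4217,-0.1562,0.1294],Rt(-77,35))
```

```text
shift first: s [-2.18 -1.42  2.74] then turn [ 0.34 -0.02  0.46] | turn first, then s [-2.25 -1.18  2.79]
shift first: s [-2.76 -1.42  1.9 ] then turn [ 0.34 -0.02  0.46] | turn first, then s [-2.83 -1.18  1.96]
```

{"op": "play_rows", "data": {"targets": [{"x":0,"y":0,"z":0,"wx":0.34,"wy":-0.02,"wz":0.46},{"x":-0.4,"y":-0.18,"z":0.28,"wx":0,"wy":0,"wz":0},{"x":-0.5,"y":-0.2,"z":0.35,"wx":0,"wy":0,"wz":0},{"x":-0.5,"y":-0.2,"z":0.35,"wx":0,"wy":0,"wz":0},{"x":-0.5,"y":-0.2,"z":0.35,"wx":0,"wy":0,"wz":0},{"x":-0.5,"y":-0.2,"z":0.35,"wx":0,"wy":0,"wz":0},{"x":-0.43,"y":-0.2,"z":0.28,"wx":0,"wy":0,"wz":0},{"x":0.29,"y":0,"z":0.41,"wx":0,"wy":0,"wz":0},{"x":0.29,"y":0,"z":0.42,"wx":0,"wy":0,"wz":0},{"x":0,"y":0,"z":0,"wx":0,"wy":0,"wz":0}]}}

```text
time_s: 8.93
eef_pos: [0.4198, -0.1581, 0.0779]
tool_rot: [0.235, 0.593, 0.746, -0.191]
contact_force: [-0.3, 0.4, -0.4]
width: 0.0227
grip_force: 68.7
```

Run:
```python
from h import *
s=env.observe();T=tool(s);print(T[:3,3],s["joints"],s["contact_force"],s["width"],s["grip_force"])
go([0.4374,-.2244,0.0785],Rt(-77,35))
im=env.get_image("wrist");sc=env.get_image("scene")
cr=cv2.resize(sc[200:310,200:320],(440,404),interpolation=cv2.INTER_CUBIC)
o=np.zeros((404,800,3),np.uint8);o[:384,:360]=im[:,80:440];o[:,360:]=cr
cv2.imwrite("pics/w4.png",o[:,:,::-1])
```

```text
[ 0.4198 -0.1581  0.0779] [-0.9282  0.5497  0.8556  2.4457  0.6616  0.3438 -0.5603] [-0.2968  0.3578 -0.4455] 0.02269297925664768 68.70012517087162
shift first: s [-1.13  0.04  0.78] then turn [-0.05  0.04  0.03] | turn first, then s [-1.13  0.04  0.78]
```

View pics/w4.png

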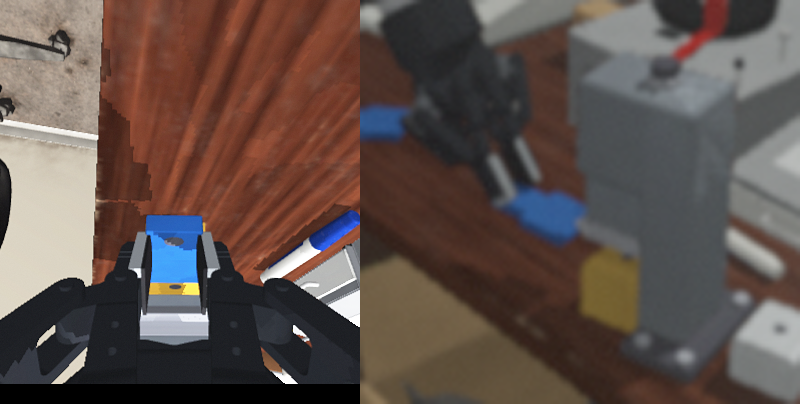

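The plate points at the slot, centred on the brass block (hole at (175,286)), with the nose just before it. I'll push in gradually.

{"op": "play_rows", "data": {"targets": [{"x":-0.11,"y":0,"z":0.08,"wx":0,"wy":0,"wz":0},{"x":-0.11,"y":0.01,"z":0.08,"wx":0,"wy":0,"wz":0},{"x":-0.11,"y":0.01,"z":0.08,"wx":0,"wy":0,"wz":0},{"x":-0.11,"y":0.01,"z":0.08,"wx":0,"wy":0,"wz":0},{"x":0,"y":0,"z":0,"wx":0,"wy":0,"wz":0}]}}

```text
time_s: 9.65
eef_pos: [0.4292, -0.1836, 0.0785]
tool_rot: [0.236, 0.594, 0.746, -0.189]
contact_force: [-0.6, 0.3, -0.4]
width: 0.0233
grip_force: 68.8
```

{"op": "play_rows", "data": {"targets": [{"x":-0.11,"y":0,"z":0.08,"wx":0,"wy":0,"wz":0},{"x":-0.11,"y":0.01,"z":0.08,"wx":0,"wy":0,"wz":0},{"x":0,"y":0,"z":0,"wx":0,"wy":0,"wz":0}]}}

```text
time_s: 10.02
eef_pos: [0.4327, -0.1967, 0.0783]
tool_rot: [0.236, 0.594, 0.746, -0.189]
contact_force: [0.1, -1.2, -1.2]
width: 0.0231
grip_force: 68.8
```

{"op": "play_rows", "data": {"targets": [{"x":-0.11,"y":0,"z":0.08,"wx":0,"wy":0,"wz":0},{"x":-0.11,"y":0,"z":0.08,"wx":0,"wy":0,"wz":0},{"x":-0.11,"y":0,"z":0.08,"wx":0,"wy":0,"wz":0},{"x":0,"y":0,"z":0,"wx":0,"wy":0,"wz":0}]}}

```text
time_s: 10.52
eef_pos: [0.4373, -0.2166, 0.0779]
tool_rot: [0.236, 0.594, 0.746, -0.189]
contact_force: [0.1, -0.1, -1.5]
width: 0.0233
grip_force: 68.8
```

{"op": "play_rows", "data": {"targets": [{"x":-0.03,"y":0,"z":0.02,"wx":0,"wy":0,"wz":0},{"x":-0.03,"y":0,"z":0.02,"wx":0,"wy":0,"wz":0},{"x":-0.03,"y":0,"z":0.02,"wx":0,"wy":0,"wz":0},{"x":0,"y":0,"z":0,"wx":0,"wy":0,"wz":0}]}}

```text
time_s: 11.02
eef_pos: [0.4386, -0.2213, 0.078]
tool_rot: [0.236, 0.593, 0.746, -0.189]
contact_force: [-0.4, 0.4, -0.3]
width: 0.0231
grip_force: 68.8
```

{"op": "play_rows", "data": {"targets": [{"x":-0.03,"y":0,"z":0.02,"wx":0,"wy":0,"wz":0},{"x":-0.03,"y":0,"z":0.02,"wx":0,"wy":0,"wz":0},{"x":0,"y":0,"z":0,"wx":0,"wy":0,"wz":0}]}}

```text
time_s: 11.4
eef_pos: [0.4394, -0.2231, 0.0773]
tool_rot: [0.235, 0.593, 0.747, -0.188]
contact_force: [-4.2, 15.8, -1.8]
width: 0.0232
grip_force: 75.9
```

{"op": "play_rows", "data": {"targets": [{"x":-0.03,"y":0,"z":0.02,"wx":0,"wy":0,"wz":0},{"x":0,"y":0,"z":0,"wx":0,"wy":0,"wz":0}]}}

```text
time_s: 11.65
eef_pos: [0.4396, -0.2237, 0.0767]
tool_rot: [0.235, 0.592, 0.748, -0.187]
contact_force: [-9.7, 31.3, -0.3]
width: 0.0229
grip_force: 77.7
```

The nose meets the column where I predicted. I'll relieve the force, then lower onto the block.

{"op": "play_rows", "data": {"targets": [{"x":0.025,"y":0,"z":-0.017,"wx":0,"wy":0,"wz":0},{"x":0.03,"y":0,"z":0.05,"wx":0,"wy":0,"wz":0},{"x":0.02,"y":0,"z":0.03,"wx":0,"wy":0,"wz":0},{"x":0,"y":0,"z":0,"wx":0,"wy":0,"wz":0}]}}

```text
time_s: 12.15
eef_pos: [0.4391, -0.2238, 0.0725]
tool_rot: [0.235, 0.592, 0.747, -0.188]
contact_force: [-6.8, 17.5, -0.4]
width: 0.0234
grip_force: 69.9
```

{"op": "play_rows", "data": {"targets": [{"x":0.015,"y":0,"z":0.02,"wx":0,"wy":0,"wz":0},{"x":0,"y":0,"z":0,"wx":0,"wy":0,"wz":0}]}}

```text
time_s: 12.4
eef_pos: [0.4391, -0.2238, 0.0713]
tool_rot: [0.235, 0.593, 0.747, -0.188]
contact_force: [-7.6, 16.3, -0.7]
width: 0.023
grip_force: 70.0
```

{"op": "play_rows", "data": {"targets": [{"x":0,"y":0,"z":0,"wx":0,"wy":0,"wz":0},{"x":0,"y":0,"z":0,"wx":0,"wy":0,"wz":0},{"x":0,"y":0,"z":0,"wx":0,"wy":0,"wz":0},{"x":0,"y":0,"z":0,"wx":0,"wy":0,"wz":0}], "grip": 55}}

```text
time_s: 12.9
eef_pos: [0.4395, -0.2254, 0.0722]
tool_rot: [0.236, 0.593, 0.746, -0.189]
contact_force: [-0.0, -0.1, 0.3]
width: 0.047
grip_force: 0.0
```

Run:
```python
from h import *
s=env.observe();T=tool(s);print(T[:3,3],s["joints"],s["contact_force"],s["width"],s["grip_force"])
im=env.get_image("wrist");cv2.imwrite("pics/w5.png",im[150:384,60:450,::-1])
```

```text
[ 0.4395 -0.2254  0.0722] [-0.7438  0.5968  0.8616  2.4049  0.7319  0.2357 -0.4887] [-0.0442 -0.1365  0.2929] 0.0469956555755866 0.0
```

View pics/w5.png

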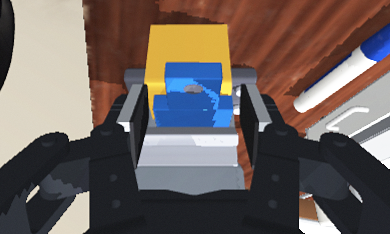

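The first plate lies flat on the brass block with its tab sticking out at (193,85) and the fingers clear. I'll back straight out and then raise. For the second I'll use the leftmost plate, which is kinder on joint 4.

{"op": "play_rows", "data": {"targets": [{"x":0.2,"y":0,"z":-0.14,"wx":0,"wy":0,"wz":0},{"x":0.3,"y":0,"z":-0.21,"wx":0,"wy":0,"wz":0},{"x":0.1,"y":0,"z":-0.4,"wx":0,"wy":0,"wz":0},{"x":0,"y":0,"z":-0.6,"wx":0,"wy":0,"wz":0},{"x":-0.2,"y":0,"z":-0.7,"wx":0,"wy":0,"wz":0},{"x":-0.3,"y":0,"z":-0.6,"wx":0,"wy":0,"wz":0},{"x":0,"y":0,"z":0,"wx":0,"wy":0,"wz":0}], "grip": 50}}

```text
time_s: 13.82
eef_pos: [0.4223, -0.1453, 0.1785]
tool_rot: [0.236, 0.593, 0.747, -0.186]
contact_force: [0.4, 1.0, -0.3]
width: 0.0429
grip_force: 0.0
```

Run:
```python
from h import *
s=env.observe();T=tool(s);print(T[:3,3],s["joints"],s["contact_force"])
go([0.46,0.30,0.20],Rt(-58,10)); go([0.434,0.340,0.12],Rt(-58.3,35))
```

```text
[ 0.4223 -0.1453  0.1785] [-1.1086  0.2033  0.9617  2.3891  0.7059  0.7193 -0.4921] [ 0.3629  0.9863 -0.2968]
shift first: s [ 6.73  2.75 -5.22] then turn [-1.05  3.6  -2.57] | turn first, then s [ 6.97  5.36 -1.66]
shift first: s [ 8.38  2.43 -4.42] then turn [-1.54 -0.01 -2.23] | turn first, then s [ 7.33  5.3  -3.71]
```

{"op": "play_rows", "data": {"targets": [{"x":0.5,"y":0.14,"z":-0.26,"wx":0,"wy":0,"wz":0},{"x":0.72,"y":0.21,"z":-0.38,"wx":0,"wy":0,"wz":0},{"x":0.72,"y":0.21,"z":-0.38,"wx":0,"wy":0,"wz":0},{"x":0.72,"y":0.21,"z":-0.38,"wx":0,"wy":0,"wz":0},{"x":0.72,"y":0.21,"z":-0.38,"wx":0,"wy":0,"wz":0},{"x":0.72,"y":0.21,"z":-0.38,"wx":0,"wy":0,"wz":0},{"x":0.72,"y":0.21,"z":-0.38,"wx":0,"wy":0,"wz":0},{"x":0.72,"y":0.21,"z":-0.38,"wx":0,"wy":0,"wz":0},{"x":0.72,"y":0.21,"z":-0.38,"wx":0,"wy":0,"wz":0},{"x":0.72,"y":0.21,"z":-0.38,"wx":0,"wy":0,"wz":0},{"x":0.72,"y":0.21,"z":-0.38,"wx":0,"wy":0,"wz":0},{"x":0.68,"y":0.2,"z":-0.36,"wx":0,"wy":0,"wz":0}]}}

```text
time_s: 15.32
eef_pos: [0.4338, 0.3395, 0.1153]
tool_rot: [0.236, 0.593, 0.746, -0.189]
contact_force: [-0.0, -0.8, 0.6]
width: 0.0427
grip_force: 0.0
```

{"op": "play_rows", "data": {"targets": [{"x":0,"y":0,"z":0,"wx":-0.5,"wy":0,"wz":-0.74},{"x":0,"y":0,"z":0,"wx":-0.52,"wy":0,"wz":-0.74},{"x":0,"y":0,"z":0,"wx":-0.52,"wy":0,"wz":-0.75},{"x":0,"y":0,"z":0,"wx":0,"wy":0,"wz":0}]}}

```text
time_s: 15.82
eef_pos: [0.4333, 0.338, 0.1159]
tool_rot: [0.262, 0.464, 0.833, -0.15]
contact_force: [-0.3, -0.2, 0.2]
width: 0.0423
grip_force: 0.0
```

Run:
```python
from h import *
s=env.observe();T=tool(s);print(s["time_s"],T[:3,3],s["joints"],s["contact_force"])
im=env.get_image("wrist");cv2.imwrite("pics/w6.png",im[:,:,::-1])
C=cam("wrist",T)
for p in plates(im,C,amin=400): print(*p)
# tab points: rear top corners
m=blue(im); print([(r,np.nonzero(m[r])[0][[0,-1]]) for r in range(150,330,8) if m[r].any()])
go([0.434,0.340,0.035],Rt(-58.3,35))
```

```text
15.825 [0.4333 0.338  0.1159] [-1.4867  0.6056  0.5395  1.9438  0.3053  0.9649 -0.6452] [-0.3011 -0.1874  0.2148]
2710.0 [169.3977 225.2268] [0.4344 0.1667] 103.47453203174706 -0.11271323536921703 0.07266044699803169 0.06094012727189021
3901.0 [257.1053 144.1878] [0.4496 0.3167] -58.31460335642065 -0.039873758954206126 0.041302552152629596 0.045783263603449365
[(150, array([227, 287])), (158, array([228, 286])), (166, array([229, 285])), (174, array([230, 284])), (190, array([151, 181])), (198, array([151, 183])), (206, array([154, 186])), (214, array([151, 197])), (222, array([153, 200])), (230, array([157, 202])), (238, array([142, 168])), (246, array([145, 175])), (254, array([148, 177])), (262, array([153, 173]))]
shift first: s [0.96 0.03 1.31] then turn [-0.05  0.01  0.01] | turn first, then s [0.96 0.02 1.31]
```

{"op": "play_rows", "data": {"targets": [{"x":0.24,"y":0.01,"z":0.33,"wx":0,"wy":0,"wz":0},{"x":0.32,"y":0.01,"z":0.43,"wx":0,"wy":0,"wz":0},{"x":0.3,"y":0,"z":0.41,"wx":0,"wy":0,"wz":0},{"x":0.13,"y":0,"z":0.18,"wx":0,"wy":0,"wz":0},{"x":0.06,"y":0,"z":0.08,"wx":0,"wy":0,"wz":0},{"x":0,"y":0,"z":0,"wx":0,"wy":0,"wz":0}]}}

```text
time_s: 16.62
eef_pos: [0.4344, 0.3402, 0.0284]
tool_rot: [0.262, 0.465, 0.833, -0.149]
contact_force: [-0.3, -0.2, 0.9]
width: 0.0431
grip_force: 0.0
```

Run:
```python
from h import *
s=env.observe();T=tool(s);print(T[:3,3],s["joints"],s["contact_force"],s["width"])
im=env.get_image("wrist");cv2.imwrite("pics/w7.png",im[:,:,::-1])
m=blue(im); print([(r,np.nonzero(m[r,200:310])[0][[0,-1]]+200) for r in range(190,300,6) if m[r,200:310].any()])
go([0.434,0.340,0.0265],Rt(-58.3,35))
```

```text
[0.4344 0.3402 0.0284] [-1.4548  0.7533  0.4994  1.9545  0.2776  0.8193 -0.6945] [-0.3074 -0.2416  0.9245] 0.04310308889223625
[(214, array([226, 281])), (220, array([226, 281])), (226, array([225, 281])), (232, array([226, 280])), (238, array([227, 280])), (244, array([216, 291])), (250, array([215, 292])), (256, array([215, 292])), (262, array([216, 292])), (268, array([217, 290])), (274, array([219, 289])), (280, array([220, 281]))]
shift first: s [ 0.02 -0.01  0.04] then turn [-0.03  0.01  0.01] | turn first, then s [ 0.02 -0.01  0.04]
```

{"op": "play_rows", "data": {"targets": [{"x":0.022,"y":0,"z":0.033,"wx":0,"wy":0,"wz":0},{"x":0,"y":0,"z":0,"wx":0,"wy":0,"wz":0}]}}

```text
time_s: 16.92
eef_pos: [0.4342, 0.3404, 0.0266]
tool_rot: [0.262, 0.464, 0.833, -0.148]
contact_force: [-0.3, 0.6, -0.1]
width: 0.0426
grip_force: 0.0
```

{"op": "play_rows", "data": {"targets": [{"x":0,"y":0,"z":0,"wx":0,"wy":0,"wz":0},{"x":0,"y":0,"z":0,"wx":0,"wy":0,"wz":0},{"x":0,"y":0,"z":0,"wx":0,"wy":0,"wz":0},{"x":0,"y":0,"z":0,"wx":0,"wy":0,"wz":0},{"x":0,"y":0,"z":0,"wx":0,"wy":0,"wz":0}], "grip": 20, "grip_force": 70}}

```text
time_s: 17.55
eef_pos: [0.4341, 0.3406, 0.0268]
tool_rot: [0.262, 0.464, 0.833, -0.149]
contact_force: [-5.1, 2.4, 10.8]
width: 0.0221
grip_force: 68.2
```

{"op": "play_rows", "data": {"targets": [{"x":-0.1,"y":0,"z":-0.15,"wx":0,"wy":0,"wz":0},{"x":-0.36,"y":0,"z":-0.51,"wx":0,"wy":0,"wz":0},{"x":-0.36,"y":0,"z":-0.51,"wx":0,"wy":0,"wz":0},{"x":-0.36,"y":0,"z":-0.51,"wx":0,"wy":0,"wz":0},{"x":0,"y":0,"z":0,"wx":0,"wy":0,"wz":0}]}}

```text
time_s: 18.18
eef_pos: [0.4352, 0.3411, 0.1312]
tool_rot: [0.262, 0.465, 0.833, -0.147]
contact_force: [-0.1, 0.8, -0.4]
width: 0.0218
grip_force: 68.8
```

Run:
```python
from h import *
im=env.get_image("wrist");T=tool();C=cam("wrist",T);print(T[:3,3])
cv2.imwrite("pics/w8.png",im[:,:,::-1])
a=-T[:3,0].copy(); a[2]=0; a/=np.linalg.norm(a); b=np.cross([0,0,1],a)
def pt(x,y,z): return T[:3,3]+a*(x+.034)+b*y+np.array([0,0,-.0265+z])
for n,p in dict(rb=(-.04,0,0),rt=(-.04,0,.01),nose=(.038,0,.01)).items(): print(n,proj(C,pt(*p)))
m=blue(im); r=np.nonzero(m[200:330,248:262].mean(1)>128)[0]+200; print(r.min(),r.max())
print(im[206:296:3,244,2].tolist())
px=np.array([np.cos(np.radians(-77)),np.sin(np.radians(-77)),0])
end=np.array([0.4385,-0.2225,0]); pre=end-0.075*px; print(pre,end)
go(np.r_[pre[:2],.20],Rt(-77,35))
```

```text
[0.4347 0.3408 0.1299]
rb [[251.9432 212.1122]]
rt [[251.8052 229.6977]]
nose [[252.7061 287.4881]]
214 277
[42, 50, 52, 178, 172, 175, 175, 175, 220, 241, 241, 171, 238, 239, 244, 246, 246, 244, 246, 245, 245, 246, 246, 245, 251, 253, 253, 253, 218, 55]
[ 0.4216 -0.1494  0.    ] [ 0.4385 -0.2225  0.    ]
shift first: s [-7.52 -5.37  3.57] then turn [1.53 0.   2.23] | turn first, then s [-8.58 -2.46  4.3 ]
```

Plate 2 is held and nearly level. I'll turn and carry it to before the slot.

{"op": "play_rows", "data": {"targets": [{"x":0,"y":0,"z":0,"wx":0.51,"wy":0,"wz":0.74},{"x":0,"y":0,"z":0,"wx":0.51,"wy":0,"wz":0.74},{"x":0,"y":0,"z":0,"wx":0.51,"wy":0,"wz":0.75},{"x":-0.5,"y":-0.14,"z":0.25,"wx":0,"wy":0,"wz":0},{"x":-0.72,"y":-0.21,"z":0.36,"wx":0,"wy":0,"wz":0},{"x":-0.72,"y":-0.21,"z":0.36,"wx":0,"wy":0,"wz":0},{"x":-0.72,"y":-0.21,"z":0.36,"wx":0,"wy":0,"wz":0},{"x":-0.72,"y":-0.21,"z":0.36,"wx":0,"wy":0,"wz":0},{"x":-0.72,"y":-0.21,"z":0.36,"wx":0,"wy":0,"wz":0},{"x":-0.72,"y":-0.21,"z":0.36,"wx":0,"wy":0,"wz":0},{"x":-0.72,"y":-0.21,"z":0.36,"wx":0,"wy":0,"wz":0},{"x":-0.72,"y":-0.21,"z":0.36,"wx":0,"wy":0,"wz":0}]}}

```text
time_s: 19.73
eef_pos: [0.4236, -0.0187, 0.1809]
tool_rot: [0.236, 0.593, 0.747, -0.188]
contact_force: [2.2, -0.3, -0.2]
width: 0.0213
grip_force: 68.7
```

{"op": "play_rows", "data": {"targets": [{"x":-0.72,"y":-0.21,"z":0.36,"wx":0,"wy":0,"wz":0},{"x":-0.72,"y":-0.21,"z":0.36,"wx":0,"wy":0,"wz":0},{"x":-0.5,"y":-0.1,"z":0.25,"wx":0,"wy":0,"wz":0},{"x":0,"y":0,"z":0,"wx":0,"wy":0,"wz":0}]}}

```text
time_s: 20.23
eef_pos: [0.422, -0.1292, 0.1971]
tool_rot: [0.235, 0.594, 0.746, -0.188]
contact_force: [0.2, 0.2, -0.3]
width: 0.0216
grip_force: 68.8
```

Run:
```python
from h import *
s=env.observe();T=tool(s);print(T[:3,3],s["joints"],s["contact_force"],s["width"])
go([0.4216,-0.1494,.10],Rt(-77,35)); go([0.4216,-0.1494,.0835],Rt(-77,35))
```

```text
[ 0.422  -0.1292  0.1971] [-1.1725  0.1439  0.9634  2.3683  0.7058  0.8206 -0.5143] [ 0.1635  0.1704 -0.3365] 0.021617581345112567
shift first: s [ 0.8  -0.1   1.81] then turn [-0.02  0.01 -0.01] | turn first, then s [ 0.79 -0.1   1.82]
shift first: s [ 0.99 -0.1   2.08] then turn [-0.02  0.01 -0.01] | turn first, then s [ 0.98 -0.1   2.09]
```

{"op": "play_rows", "data": {"targets": [{"x":0.15,"y":-0.02,"z":0.35,"wx":0,"wy":0,"wz":0},{"x":0.2,"y":-0.02,"z":0.45,"wx":0,"wy":0,"wz":0},{"x":0.25,"y":-0.02,"z":0.5,"wx":0,"wy":0,"wz":0},{"x":0.23,"y":-0.02,"z":0.5,"wx":0,"wy":0,"wz":0},{"x":0.15,"y":-0.02,"z":0.28,"wx":0,"wy":0,"wz":0},{"x":0,"y":0,"z":0,"wx":0,"wy":0,"wz":0}]}}

```text
time_s: 20.98
eef_pos: [0.4217, -0.1479, 0.0832]
tool_rot: [0.236, 0.592, 0.747, -0.19]
contact_force: [-1.2, 2.8, 0.4]
width: 0.0218
grip_force: 69.1
```

Run:
```python
from h import *
s=env.observe();T=tool(s);print(T[:3,3],s["joints"],s["contact_force"],s["width"])
go([0.4362,-.2127,.0835],Rt(-77,35))
im=env.get_image("wrist");sc=env.get_image("scene")
cr=cv2.resize(sc[215:290,225:305],(430,403),interpolation=cv2.INTER_CUBIC)
o=np.zeros((403,800,3),np.uint8);o[:,:370]=cv2.resize(im[190:320,190:309],(370,403),interpolation=cv2.INTER_CUBIC);o[:,370:]=cr
cv2.imwrite("pics/w9.png",o[:,:,::-1])
```

```text
[ 0.4217 -0.1479  0.0832] [-0.9538  0.5304  0.8548  2.4404  0.6463  0.3746 -0.558 ] [-1.1981  2.756   0.4344] 0.021820255277068573
shift first: s [-1.09 -0.01  0.76] then turn [-0.02  0.03  0.03] | turn first, then s [-1.09 -0.01  0.76]
```

View pics/w9.png

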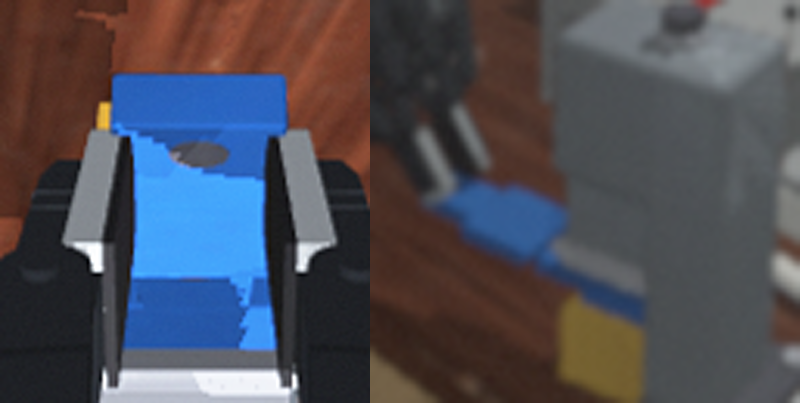

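The wrist crop shows plate 2 square to plate 1, whose top is visible beyond its nose. The scene crop shows plate 2's nose just at the rear of plate 1's tab. I'll raise 1 mm and slide in gently.

{"op": "play_rows", "data": {"targets": [{"x":-0.012,"y":0,"z":-0.016,"wx":0,"wy":0,"wz":0},{"x":-0.08,"y":0,"z":0.056,"wx":0,"wy":0,"wz":0},{"x":-0.08,"y":0,"z":0.056,"wx":0,"wy":0,"wz":0},{"x":0,"y":0,"z":0,"wx":0,"wy":0,"wz":0}]}}

```text
time_s: 21.58
eef_pos: [0.425, -0.1571, 0.0854]
tool_rot: [0.236, 0.593, 0.747, -0.187]
contact_force: [-0.6, -0.2, 0.2]
width: 0.0217
grip_force: 69.4
```

{"op": "play_rows", "data": {"targets": [{"x":-0.08,"y":0,"z":0.056,"wx":0,"wy":0,"wz":0},{"x":-0.08,"y":0,"z":0.056,"wx":0,"wy":0,"wz":0},{"x":0,"y":0,"z":0,"wx":0,"wy":0,"wz":0}]}}

```text
time_s: 21.95
eef_pos: [0.4268, -0.1677, 0.0852]
tool_rot: [0.236, 0.594, 0.746, -0.188]
contact_force: [-0.4, 0.3, -0.6]
width: 0.0214
grip_force: 69.0
```

{"op": "play_rows", "data": {"targets": [{"x":0.015,"y":0,"z":0.02,"wx":0,"wy":0,"wz":0},{"x":-0.08,"y":0,"z":0.056,"wx":0,"wy":0,"wz":0},{"x":0,"y":0,"z":0,"wx":0,"wy":0,"wz":0}]}}

```text
time_s: 22.32
eef_pos: [0.4279, -0.1721, 0.0839]
tool_rot: [0.236, 0.593, 0.746, -0.188]
contact_force: [-0.2, 0.2, -0.0]
width: 0.0219
grip_force: 69.3
```

{"op": "play_rows", "data": {"targets": [{"x":-0.08,"y":0,"z":0.056,"wx":0,"wy":0,"wz":0},{"x":0,"y":0,"z":0,"wx":0,"wy":0,"wz":0}]}}

```text
time_s: 22.58
eef_pos: [0.429, -0.1769, 0.0839]
tool_rot: [0.236, 0.593, 0.746, -0.188]
contact_force: [-0.1, -0.4, -0.2]
width: 0.0218
grip_force: 69.3
```

{"op": "play_rows", "data": {"targets": [{"x":-0.08,"y":0,"z":0.056,"wx":0,"wy":0,"wz":0},{"x":-0.08,"y":0,"z":0.056,"wx":0,"wy":0,"wz":0},{"x":-0.08,"y":0,"z":0.056,"wx":0,"wy":0,"wz":0},{"x":0,"y":0,"z":0,"wx":0,"wy":0,"wz":0}]}}

```text
time_s: 23.08
eef_pos: [0.4323, -0.1913, 0.0839]
tool_rot: [0.236, 0.593, 0.746, -0.188]
contact_force: [0.2, 0.2, 0.6]
width: 0.0216
grip_force: 69.3
```

{"op": "play_rows", "data": {"targets": [{"x":-0.08,"y":0,"z":0.056,"wx":0,"wy":0,"wz":0},{"x":-0.08,"y":0,"z":0.056,"wx":0,"wy":0,"wz":0},{"x":0,"y":0,"z":0,"wx":0,"wy":0,"wz":0}]}}

```text
time_s: 23.45
eef_pos: [0.4345, -0.2007, 0.084]
tool_rot: [0.236, 0.593, 0.746, -0.188]
contact_force: [-0.5, -0.2, -1.1]
width: 0.0216
grip_force: 69.3
```

{"op": "play_rows", "data": {"targets": [{"x":-0.07,"y":0,"z":0.049,"wx":0,"wy":0,"wz":0},{"x":-0.07,"y":0,"z":0.049,"wx":0,"wy":0,"wz":0},{"x":0,"y":0,"z":0,"wx":0,"wy":0,"wz":0}]}}

```text
time_s: 23.82
eef_pos: [0.4365, -0.209, 0.084]
tool_rot: [0.236, 0.593, 0.746, -0.188]
contact_force: [-0.1, -0.1, -1.0]
width: 0.0218
grip_force: 69.3
```

{"op": "play_rows", "data": {"targets": [{"x":-0.03,"y":0,"z":0.021,"wx":0,"wy":0,"wz":0},{"x":-0.03,"y":0,"z":0.021,"wx":0,"wy":0,"wz":0},{"x":0,"y":0,"z":0,"wx":0,"wy":0,"wz":0}]}}

```text
time_s: 24.2
eef_pos: [0.4373, -0.2123, 0.084]
tool_rot: [0.236, 0.593, 0.746, -0.188]
contact_force: [0.3, -0.4, 0.6]
width: 0.0215
grip_force: 69.3
```

{"op": "play_rows", "data": {"targets": [{"x":-0.03,"y":0,"z":0.021,"wx":0,"wy":0,"wz":0},{"x":-0.03,"y":0,"z":0.021,"wx":0,"wy":0,"wz":0},{"x":0,"y":0,"z":0,"wx":0,"wy":0,"wz":0}]}}

```text
time_s: 24.58
eef_pos: [0.4381, -0.2159, 0.084]
tool_rot: [0.236, 0.593, 0.746, -0.188]
contact_force: [0.5, -0.2, -0.9]
width: 0.0218
grip_force: 69.3
```

{"op": "play_rows", "data": {"targets": [{"x":-0.03,"y":0,"z":0.021,"wx":0,"wy":0,"wz":0},{"x":0,"y":0,"z":0,"wx":0,"wy":0,"wz":0}]}}

```text
time_s: 24.82
eef_pos: [0.4385, -0.2177, 0.084]
tool_rot: [0.236, 0.593, 0.746, -0.188]
contact_force: [0.6, 0.1, -1.3]
width: 0.0218
grip_force: 69.3
```

{"op": "play_rows", "data": {"targets": [{"x":-0.03,"y":0,"z":0.021,"wx":0,"wy":0,"wz":0},{"x":0,"y":0,"z":0,"wx":0,"wy":0,"wz":0}]}}

```text
time_s: 25.08
eef_pos: [0.4389, -0.2188, 0.0837]
tool_rot: [0.236, 0.593, 0.747, -0.188]
contact_force: [-3.4, 8.6, 4.6]
width: 0.022
grip_force: 74.8
```

{"op": "play_rows", "data": {"targets": [{"x":-0.03,"y":0,"z":0.021,"wx":0,"wy":0,"wz":0},{"x":0,"y":0,"z":0,"wx":0,"wy":0,"wz":0}]}}

```text
time_s: 25.32
eef_pos: [0.4395, -0.2193, 0.0829]
tool_rot: [0.235, 0.592, 0.748, -0.187]
contact_force: [-0.9, 12.7, -14.2]
width: 0.0214
grip_force: 79.2
```

{"op": "play_rows", "data": {"targets": [{"x":0.035,"y":0,"z":-0.025,"wx":0,"wy":0,"wz":0},{"x":0,"y":0,"z":0,"wx":0,"wy":0,"wz":0}]}}

```text
time_s: 25.58
eef_pos: [0.4389, -0.2187, 0.0838]
tool_rot: [0.236, 0.593, 0.747, -0.188]
contact_force: [-2.8, 6.5, -3.6]
width: 0.0212
grip_force: 72.8
```

{"op": "play_rows", "data": {"targets": [{"x":0,"y":0,"z":0,"wx":0,"wy":0,"wz":0},{"x":0,"y":0,"z":0,"wx":0,"wy":0,"wz":0},{"x":0,"y":0,"z":0,"wx":0,"wy":0,"wz":0},{"x":0,"y":0,"z":0,"wx":0,"wy":0,"wz":0}], "grip": 50}}

```text
time_s: 26.08
eef_pos: [0.4389, -0.2191, 0.0841]
tool_rot: [0.236, 0.593, 0.746, -0.188]
contact_force: [-0.4, 0.4, 0.2]
width: 0.0425
grip_force: 0.0
```

{"op": "play_rows", "data": {"targets": [{"x":0.2,"y":0,"z":-0.14,"wx":0,"wy":0,"wz":0},{"x":0.4,"y":0,"z":-0.28,"wx":0,"wy":0,"wz":0},{"x":0.3,"y":0,"z":-0.22,"wx":0,"wy":0,"wz":0},{"x":0,"y":0,"z":0,"wx":0,"wy":0,"wz":0}]}}

```text
time_s: 26.58
eef_pos: [0.4266, -0.1636, 0.0841]
tool_rot: [0.236, 0.592, 0.747, -0.188]
contact_force: [-0.5, -0.2, 0.4]
width: 0.0427
grip_force: 0.0
```

Run:
```python
from h import *
s=env.observe();T=tool(s);print(T,s["joints"],s["contact_force"],s["width"])
im=env.get_image("wrist");cv2.imwrite("pics/w10.png",im[:,:,::-1]); np.save("Tw10.npy",T)
m=blue(im); ys=np.nonzero(m[200:384,225:280].any(1))[0]
for r in range(200,384,4):
    k=np.nonzero(m[r,190:320])[0]
    if len(k): print(r,k[0]+190,k[-1]+190,end="; ")
print(im[200:384:2,253,2].tolist())
C=cam("wrist",T); px=np.array([np.cos(np.radians(-77)),np.sin(np.radians(-77)),0]); py=np.array([.974,.225,0])
cen=np.array([0.445,-0.2573,0])
for z in(.046,.056,.066): print(z,proj(C,[cen-.04*px-.014*py+[0,0,z],cen-.04*px+.014*py+[0,0,z]]).tolist())
```

```text
[[-0.1872  0.9736  0.1305  0.4266]
 [ 0.7965  0.2283 -0.5599 -0.1636]
 [-0.5749 -0.0009 -0.8182  0.0841]
 [ 0.      0.      0.      1.    ]] [-0.9134  0.5322  0.8611  2.4345  0.6669  0.3514 -0.5381] [-0.5314 -0.212   0.4136] 0.04270834978856581
252 230 270; 256 230 270; 260 230 273; 264 231 273; 268 231 274; 272 222 280; 276 221 280; 280 221 283; 284 222 283; 288 222 283; 292 222 284; 296 282 283; [52, 50, 44, 55, 37, 32, 53, 66, 63, 64, 66, 66, 66, 68, 63, 63, 63, 62, 65, 66, 63, 66, 62, 64, 129, 185, 182, 186, 185, 172, 177, 182, 184, 184, 184, 185, 232, 251, 213, 144, 141, 232, 247, 160, 161, 163, 168, 144, 103, 107, 144, 247, 246, 246, 227, 198, 197, 195, 193, 196, 194, 205, 138, 148, 147, 144, 147, 146, 148, 148, 148, 146, 121, 34, 34, 28, 32, 34, 33, 36, 36, 34, 36, 35, 37, 36, 35, 34, 35, 35, 35, 34]
0.046 [[226.90291799892054, 247.39277926663078], [268.01202669714087, 247.47408826387243]]
0.056 [[226.08055739647568, 261.16836792055267], [268.4278873320706, 261.2495124143909]]
0.066 [[225.20711534936163, 275.7996359048301], [268.8695743587708, 275.88043831485425]]
```

The tab ends sit where predicted, with plate 2's rear about 3 mm short. I'll close the fingers and push it home from its tab end.

{"op": "play_rows", "data": {"targets": [{"x":-0.16,"y":0,"z":0.11,"wx":0,"wy":0,"wz":0},{"x":0.08,"y":0,"z":0.11,"wx":0,"wy":0,"wz":0},{"x":0.07,"y":0,"z":0.1,"wx":0,"wy":0,"wz":0},{"x":0,"y":0,"z":0,"wx":0,"wy":0,"wz":0},{"x":0,"y":0,"z":0,"wx":0,"wy":0,"wz":0}], "grip": 0}}

```text
time_s: 27.25
eef_pos: [0.4285, -0.1747, 0.0714]
tool_rot: [0.236, 0.593, 0.746, -0.188]
contact_force: [0.1, -0.4, 0.0]
width: 0.0003
grip_force: 0.0
```

Run:
```python
from h import *
s=env.observe();T=tool(s);print(T[:3,3],s["joints"],s["contact_force"],s["width"])
go([0.4331,-0.1972,.071],Rt(-77,35))
```

```text
[ 0.4285 -0.1747  0.0714] [-0.8747  0.5803  0.8545  2.4337  0.6759  0.2958 -0.5445] [ 0.066  -0.4409  0.0233] 0.0002579339587790184
shift first: s [-0.37 -0.01  0.27] then turn [-0.01  0.02  0.01] | turn first, then s [-0.37 -0.01  0.27]
```

{"op": "play_rows", "data": {"targets": [{"x":-0.09,"y":0,"z":0.063,"wx":0,"wy":0,"wz":0},{"x":-0.09,"y":0,"z":0.063,"wx":0,"wy":0,"wz":0},{"x":-0.05,"y":0,"z":0.035,"wx":0,"wy":0,"wz":0},{"x":0,"y":0,"z":0,"wx":0,"wy":0,"wz":0}]}}

```text
time_s: 27.75
eef_pos: [0.4317, -0.1886, 0.0716]
tool_rot: [0.236, 0.593, 0.746, -0.188]
contact_force: [-0.5, -0.5, -0.7]
width: 0.0
grip_force: 0.0
```

{"op": "play_rows", "data": {"targets": [{"x":-0.04,"y":0,"z":0.028,"wx":0,"wy":0,"wz":0},{"x":-0.04,"y":0,"z":0.028,"wx":0,"wy":0,"wz":0},{"x":0,"y":0,"z":0,"wx":0,"wy":0,"wz":0}]}}

```text
time_s: 28.12
eef_pos: [0.4329, -0.1932, 0.0715]
tool_rot: [0.236, 0.593, 0.746, -0.188]
contact_force: [-0.8, -0.4, 0.0]
width: 0.0002
grip_force: 0.0
```

{"op": "play_rows", "data": {"targets": [{"x":-0.03,"y":0,"z":0.021,"wx":0,"wy":0,"wz":0},{"x":-0.03,"y":0,"z":0.021,"wx":0,"wy":0,"wz":0},{"x":0,"y":0,"z":0,"wx":0,"wy":0,"wz":0}]}}

```text
time_s: 28.5
eef_pos: [0.4337, -0.1967, 0.0715]
tool_rot: [0.236, 0.593, 0.746, -0.188]
contact_force: [0.7, 0.3, 0.3]
width: 0.0
grip_force: 0.0
```

{"op": "play_rows", "data": {"targets": [{"x":-0.03,"y":0,"z":0.021,"wx":0,"wy":0,"wz":0},{"x":0,"y":0,"z":0,"wx":0,"wy":0,"wz":0}]}}

```text
time_s: 28.75
eef_pos: [0.4341, -0.1985, 0.0716]
tool_rot: [0.236, 0.593, 0.746, -0.188]
contact_force: [0.1, 0.6, -0.3]
width: 0.0
grip_force: 0.0
```

{"op": "play_rows", "data": {"targets": [{"x":-0.03,"y":0,"z":0.021,"wx":0,"wy":0,"wz":0},{"x":0,"y":0,"z":0,"wx":0,"wy":0,"wz":0}]}}

```text
time_s: 29.0
eef_pos: [0.4345, -0.2003, 0.0716]
tool_rot: [0.236, 0.593, 0.746, -0.188]
contact_force: [-0.1, -0.8, 0.4]
width: -0.0
grip_force: 0.0
```

{"op": "play_rows", "data": {"targets": [{"x":-0.03,"y":0,"z":0.021,"wx":0,"wy":0,"wz":0},{"x":0,"y":0,"z":0,"wx":0,"wy":0,"wz":0}]}}

```text
time_s: 29.25
eef_pos: [0.4348, -0.2012, 0.0712]
tool_rot: [0.236, 0.593, 0.747, -0.188]
contact_force: [-4.1, 12.1, 4.7]
width: 0.0001
grip_force: 6.0
```

Flush contact. I'll back off, raise, and locate the lever knob from the earlier pictures.

{"op": "play_rows", "data": {"targets": [{"x":0.2,"y":0,"z":-0.14,"wx":0,"wy":0,"wz":0},{"x":0.35,"y":0,"z":-0.25,"wx":0,"wy":0,"wz":0},{"x":0.1,"y":0,"z":-0.5,"wx":0,"wy":0,"wz":0},{"x":-0.3,"y":0,"z":-0.7,"wx":0,"wy":0,"wz":0},{"x":-0.45,"y":0,"z":-0.7,"wx":0,"wy":0,"wz":0},{"x":-0.45,"y":0,"z":-0.7,"wx":0,"wy":0,"wz":0},{"x":-0.45,"y":0,"z":-0.7,"wx":0,"wy":0,"wz":0},{"x":0,"y":0,"z":0,"wx":0,"wy":0.9,"wz":0},{"x":0,"y":0,"z":0,"wx":0,"wy":0.9,"wz":0},{"x":0,"y":0,"z":0,"wx":0,"wy":0.9,"wz":0},{"x":0,"y":0,"z":0,"wx":0,"wy":0.9,"wz":0}], "grip": 55}}

```text
time_s: 30.62
eef_pos: [0.4201, -0.1379, 0.2511]
tool_rot: [0.069, 0.62, 0.78, -0.055]
contact_force: [-0.3, -0.1, 0.9]
width: 0.0471
grip_force: 0.0
```

Run:
```python
from h import *
s=env.observe();T=tool(s);print(s["time_s"],T[:3,3],s["joints"],s["width"])
C=cam("top")
for n,im in (("top",env.get_image("top")),("scene",env.get_image("scene"))):
    m=red(im); Cn=cam(n); 
    x0=proj(Cn,[0.528,-0.2745,.231])[0]; print(n,"knob pred",x0,"axis pred",proj(Cn,[0.4549,-0.2914,.21])[0])
    mm=np.zeros_like(m); u,v=x0.astype(int); mm[v-25:v+30,u-25:u+25]=m[v-25:v+30,u-25:u+25]
    for c in cv2.findContours(mm,0,1)[0]:
        if cv2.contourArea(c)<8: continue
        b=cv2.minAreaRect(c); print(cv2.contourArea(c),cv2.boxPoints(b).tolist(),cast(Cn,cv2.boxPoints(b),.225)[:,:2].tolist() if n=="top" else "")
    cv2.imwrite(f"pics/{n}1.png",im[:,:,::-1])
go([0.528,-0.2745,0.35],Rt(193,0))
```

```text
30.625 [ 0.4201 -0.1379  0.2511] [-1.3101 -0.2848  1.2199  2.1998  0.5073  1.0773 -0.1251] 0.04710277177708357
top knob pred [320.0196 196.3134] axis pred [325.256  220.2427]
83.5 [[314.79998779296875, 194.59999084472656], [320.6324462890625, 192.80540466308594], [327.81085205078125, 216.13514709472656], [321.9783935546875, 217.9297332763672]] [[0.5345920156983236, -0.25916976685393045], [0.5401308022604298, -0.277736840704142], [0.4660587829200241, -0.2974685173598476], [0.46062062188890884, -0.2790511780574596]]
scene knob pred [297.6157 201.3553] axis pred [282.7715 218.473 ]
66.0 [[286.2000427246094, 214.6000213623047], [296.0000305175781, 195.00001525878906], [302.8000183105469, 198.40000915527344], [293.0000305175781, 218.00001525878906]] 
shift first: s [-3.42  1.5  -1.4 ] then turn [ 1.15  1.15 13.04] | turn first, then s [ 1.49  3.12 -1.98]
```

{"op": "play_rows", "data": {"targets": [{"x":0,"y":0.5,"z":-0.45,"wx":0,"wy":0,"wz":0},{"x":0,"y":0.5,"z":-0.45,"wx":0,"wy":0,"wz":0},{"x":0,"y":0.5,"z":-0.4,"wx":0,"wy":0,"wz":0},{"x":-0.6,"y":0,"z":0,"wx":0,"wy":0,"wz":0},{"x":-0.6,"y":0,"z":0,"wx":0,"wy":0,"wz":0},{"x":-0.6,"y":0,"z":0,"wx":0,"wy":0,"wz":0},{"x":-0.6,"y":0,"z":0,"wx":0,"wy":0,"wz":0},{"x":-0.5,"y":0,"z":0,"wx":0,"wy":0,"wz":0},{"x":-0.5,"y":0,"z":0,"wx":0,"wy":0,"wz":0},{"x":0,"y":0,"z":0,"wx":0,"wy":0.75,"wz":0},{"x":0,"y":0,"z":0,"wx":0,"wy":0.72,"wz":0},{"x":0,"y":0,"z":0,"wx":0,"wy":0,"wz":0}]}}

```text
time_s: 32.22
eef_pos: [0.4789, -0.2525, 0.3701]
tool_rot: [0.024, 0.621, 0.784, 0.005]
contact_force: [0.3, 0.5, -0.7]
width: 0.0474
grip_force: 0.0
```

Run:
```python
from h import *
s=env.observe();T=tool(s);print(s["time_s"],T,s["joints"],s["width"])
go([0.528,-0.273,0.29],Rt(193,0))
```

```text
32.225 [[-0.2279  0.9728  0.0426  0.4789]
 [ 0.9732  0.2289 -0.0221 -0.2525]
 [-0.0312  0.0365 -0.9988  0.3701]
 [ 0.      0.      0.      1.    ]] [-1.3795 -0.4943  1.3726  1.8261  0.5152  1.3983  0.1236] 0.0473723458555315
shift first: s [-0.57  0.8   1.65] then turn [ 0.44 -0.04 13.12] | turn first, then s [0.87 0.62 1.6 ]
```

Joints 2 and 3 are near their limits, so I'll move outward and down.

{"op": "play_rows", "data": {"targets": [{"x":0,"y":0.3,"z":0.4,"wx":0,"wy":0,"wz":0},{"x":-0.1,"y":0.4,"z":0.5,"wx":0,"wy":0,"wz":0},{"x":-0.3,"y":0.1,"z":0.2,"wx":0,"wy":0,"wz":0},{"x":0,"y":0,"z":0,"wx":0,"wy":0,"wz":0}]}}

```text
time_s: 32.72
eef_pos: [0.4828, -0.2432, 0.3392]
tool_rot: [0.043, 0.62, 0.784, 0.009]
contact_force: [-0.3, -0.4, 0.4]
width: 0.0472
grip_force: 0.0
```

Run:
```python
from h import *
s=env.observe();T=tool(s);print(s["time_s"],T[:3,3],s["joints"],s["width"])
go([0.528,-0.273,0.30],Rt(193,0))
```

```text
32.725 [ 0.4828 -0.2432  0.3392] [-1.378  -0.495   1.3741  1.8992  0.5461  1.3012  0.0851] 0.047228483116453744
shift first: s [-0.74  0.69  0.88] then turn [ 0.81 -0.08 13.13] | turn first, then s [0.75 0.79 0.78]
```

{"op": "play_rows", "data": {"targets": [{"x":0.4,"y":0,"z":0.2,"wx":0,"wy":-0.4,"wz":0},{"x":0.5,"y":0,"z":0.3,"wx":0,"wy":-0.4,"wz":0},{"x":0.5,"y":0,"z":0.3,"wx":0,"wy":0,"wz":0},{"x":0,"y":0,"z":0,"wx":0,"wy":0,"wz":0}]}}

```text
time_s: 33.22
eef_pos: [0.4706, -0.1775, 0.292]
tool_rot: [0.08, 0.619, 0.781, -0.021]
contact_force: [-0.4, -0.1, 1.4]
width: 0.0468
grip_force: 0.0
```

Run:
```python
from h import *
s=env.observe();T=tool(s);print(s["time_s"],T,s["joints"],s["width"])
```

```text
33.225 [[-0.2214  0.9701  0.0995  0.4706]
 [ 0.9633  0.2335 -0.1323 -0.1775]
 [-0.1516  0.0665 -0.9862  0.292 ]
 [ 0.      0.      0.      1.    ]] [-1.3805 -0.3884  1.3103  2.069   0.5703  1.1457 -0.0744] 0.046799943421914465
```

{"op": "play_rows", "data": {"targets": [{"x":0,"y":0.4,"z":0.1,"wx":0,"wy":0,"wz":0},{"x":0,"y":0.5,"z":0.1,"wx":0,"wy":0,"wz":0},{"x":0,"y":0.5,"z":0,"wx":0,"wy":0,"wz":0},{"x":0,"y":0,"z":0,"wx":0,"wy":0,"wz":0}]}}

```text
time_s: 33.72
eef_pos: [0.5167, -0.1571, 0.303]
tool_rot: [0.089, 0.618, 0.781, -0.014]
contact_force: [-0.1, 0.1, 0.0]
width: 0.0471
grip_force: 0.0
```

Run:
```python
from h import *
s=env.observe();T=tool(s);print(s["time_s"],T[:3,3],s["joints"],s["width"])
go([0.528,-0.273,0.30],Rt(-77,0))
```

```text
33.725 [ 0.5167 -0.1571  0.303 ] [-1.5834 -0.4951  1.3735  1.9952  0.6866  1.2317 -0.2131] 0.04711263250116416
shift first: s [-2.27 -0.33  0.39] then turn [0.74 1.32 0.03] | turn first, then s [-2.31 -0.3   0.06]
```

Joints 2 and 3 are limiting again because of the elbow posture. I'll go back left and upright, then approach again the way I did at first, which kept j3 moderate.

Run:
```python
from h import *
go([0.40,0.15,0.30],Rt(-75,0))
```

```text
shift first: s [ 6.44 -0.82 -1.04] then turn [ 0.72  1.33 -0.26] | turn first, then s [ 6.54 -0.66  0.06]
```

{"op": "play_rows", "data": {"targets": [{"x":0.6,"y":-0.08,"z":-0.02,"wx":0,"wy":0,"wz":0},{"x":0.85,"y":-0.1,"z":-0.1,"wx":0,"wy":0,"wz":0},{"x":0.85,"y":-0.1,"z":-0.1,"wx":0,"wy":0,"wz":0},{"x":0.85,"y":-0.1,"z":-0.15,"wx":0,"wy":0,"wz":0},{"x":0.85,"y":-0.1,"z":-0.15,"wx":0,"wy":0,"wz":0},{"x":0.85,"y":-0.1,"z":-0.15,"wx":0,"wy":0,"wz":0},{"x":0.85,"y":-0.1,"z":-0.15,"wx":0,"wy":0,"wz":0},{"x":0.74,"y":-0.1,"z":-0.15,"wx":0,"wy":0,"wz":0},{"x":0,"y":0,"z":0,"wx":0.36,"wy":0.66,"wz":-0.13},{"x":0,"y":0,"z":0,"wx":0.36,"wy":0.67,"wz":-0.13},{"x":0,"y":0,"z":0,"wx":0,"wy":0,"wz":0}]}}

```text
time_s: 35.1
eef_pos: [0.4025, 0.1486, 0.2956]
tool_rot: [-0.001, 0.61, 0.792, -0.001]
contact_force: [0.3, -0.3, 0.6]
width: 0.0466
grip_force: 0.0
```

Run:
```python
from h import *
s=env.observe();T=tool(s);print(s["time_s"],T[:3,3],s["joints"],s["width"])
go([0.528,-0.273,0.29],Rt(-75,0))
```

```text
35.1 [0.4025 0.1486 0.2956] [-1.7437 -0.2566  1.1036  2.1085  0.2472  1.1638 -0.4957] 0.04659388506235924
shift first: s [-8.79  0.28  0.1 ] then turn [-0.02 -0.01 -0.03] | turn first, then s [-8.79  0.24  0.11]
```

I'll do the lever with the tool leaning, a posture that works near the press: grip the knob lightly and carry it round the arc. First I'll lower and lean here.

Run:
```python
from h import *
go([0.44,0.05,0.15],Rt(-77,35))
```

```text
shift first: s [-2.1   0.23  2.91] then turn [ 0.06 -5.1   0.26] | turn first, then s [-0.04  0.29  3.58]
```

{"op": "play_rows", "data": {"targets": [{"x":-0.4,"y":0.1,"z":0.6,"wx":0,"wy":0,"wz":0},{"x":-0.5,"y":0.1,"z":0.8,"wx":0,"wy":0,"wz":0},{"x":-0.5,"y":0.1,"z":0.8,"wx":0,"wy":0,"wz":0},{"x":-0.4,"y":0.1,"z":0.5,"wx":0,"wy":0,"wz":0},{"x":0,"y":0,"z":0,"wx":0,"wy":-0.85,"wz":0},{"x":0,"y":0,"z":0,"wx":0,"wy":-0.85,"wz":0},{"x":0,"y":0,"z":0,"wx":0,"wy":-0.85,"wz":0},{"x":0,"y":0,"z":0,"wx":0,"wy":-0.85,"wz":0},{"x":0,"y":0,"z":0,"wx":0,"wy":-0.85,"wz":0},{"x":0,"y":0,"z":0,"wx":0,"wy":-0.84,"wz":0}]}}

```text
time_s: 36.35
eef_pos: [0.3887, 0.0514, 0.2281]
tool_rot: [0.249, 0.583, 0.757, -0.159]
contact_force: [-0.6, -0.1, -0.6]
width: 0.0469
grip_force: 0.0
```

Run:
```python
from h import *
s=env.observe();T=tool(s);print(s["time_s"],T[:3,3],s["joints"],s["width"])
go([0.44,-0.10,0.20],Rt(-77,35));go([0.5264,-0.2652,0.285],Rt(-77,35))
```

```text
36.35 [0.3887 0.0514 0.2281] [-2.3472 -0.4948  1.3711  2.3222  0.8949  1.5317 -1.178 ] 0.04686558152380774
shift first: s [-2.32  0.14  2.27] then turn [ 0.56 -0.12  0.08] | turn first, then s [-2.28  0.32  2.29]
shift first: s [-6.27  1.    2.95] then turn [ 0.56 -0.12  0.08] | turn first, then s [-6.21  1.26  2.96]
```

The elbow has drifted sideways. I'll extend far out over the desk, which forces j1 and j2 back to face the target, then return.

{"op": "play_rows", "data": {"targets": [{"x":0,"y":0.5,"z":-0.3,"wx":0,"wy":0.3,"wz":0},{"x":0,"y":0.8,"z":-0.4,"wx":0,"wy":0.5,"wz":0},{"x":0,"y":0.8,"z":-0.4,"wx":0,"wy":0.5,"wz":0},{"x":0,"y":0.8,"z":-0.4,"wx":0,"wy":0.5,"wz":0},{"x":0,"y":0.8,"z":-0.4,"wx":0,"wy":0.5,"wz":0},{"x":0,"y":0.8,"z":-0.4,"wx":0,"wy":0.5,"wz":0},{"x":0,"y":0.8,"z":-0.4,"wx":0,"wy":0.5,"wz":0},{"x":0,"y":0.8,"z":0,"wx":0,"wy":0.5,"wz":0},{"x":0,"y":0.8,"z":0,"wx":0,"wy":0.5,"wz":0},{"x":0,"y":0,"z":0,"wx":0,"wy":0,"wz":0}]}}

```text
time_s: 37.6
eef_pos: [0.5765, 0.1494, 0.4314]
tool_rot: [0.068, 0.596, 0.799, 0.045]
contact_force: [-0.1, 0.2, -0.8]
width: 0.0469
grip_force: 0.0
```

Run:
```python
from h import *
s=env.observe();T=tool(s);print(s["time_s"],T,s["joints"],s["width"])
```

```text
37.6 [[-0.2794  0.9463  0.1625  0.5765]
 [ 0.9585  0.2848 -0.01    0.1494]
 [-0.0557  0.153  -0.9867  0.4314]
 [ 0.      0.      0.      1.    ]] [-2.1915 -0.4952  1.3722  1.6942  0.6149  1.4562 -0.5741] 0.04690367439514695
```

{"op": "play_rows", "data": {"targets": [{"x":0,"y":0.7,"z":0.15,"wx":0,"wy":0,"wz":0},{"x":0,"y":0.8,"z":0.15,"wx":0,"wy":0,"wz":0},{"x":0,"y":0.8,"z":0.15,"wx":0,"wy":0,"wz":0},{"x":0,"y":0.8,"z":0.15,"wx":0,"wy":0,"wz":0},{"x":0,"y":0.8,"z":0.1,"wx":0,"wy":0,"wz":0},{"x":0,"y":0.8,"z":0.1,"wx":0,"wy":0,"wz":0},{"x":0,"y":0,"z":0,"wx":0,"wy":0,"wz":0}]}}

```text
time_s: 38.48
eef_pos: [0.6311, 0.1681, 0.4883]
tool_rot: [0.111, 0.589, 0.794, 0.104]
contact_force: [-0.1, 0.6, -0.4]
width: 0.0469
grip_force: 0.0
```

Run:
```python
from h import *
s=env.observe();T=tool(s);print(s["time_s"],T,s["joints"],s["width"])
```

```text
38.475 [[-0.2829  0.9118  0.2977  0.6311]
 [ 0.9577  0.2858  0.0347  0.1681]
 [-0.0535  0.2949 -0.954   0.4883]
 [ 0.      0.      0.      1.    ]] [-2.2331 -0.4949  1.3736  1.5872  0.6891  1.4222 -0.5559] 0.046851676930307215
```

The controller resolves redundancy locally, so I need a small kinematic model to choose the way back. I'll fit a roll-pitch chain to the recorded joint/pose pairs.

```bash
cat > km.py <<'E'
from h import *
from scipy.optimize import least_squares
import itertools
D=[([-1.2755,.4267,.0739,1.6066,-.0341,1.1108,-.0671],[.2903,.6089,.2496],[0,.2206,.9754,-.0007]),
([-.8829,-.0323,.9961,1.9327,.029,1.2272,.4107],[.4681,-.1155,.3501],[0,.59,.807,0]),
([-1.3373,.208,.8018,2.2526,.5466,.9745,-.6019],[.4402,.0259,.2104],[.243,.567,.767,-.179]),
([-1.1647,.6653,.6605,2.3316,.4332,.4795,-.6901],[.4401,.0248,.0294],[.241,.567,.767,-.179]),
([-1.2549,.4107,.7579,2.3068,.4796,.7314,-.6178],[.4409,.0248,.1294],[.241,.568,.766,-.177]),
([-.9282,.5497,.8556,2.4457,.6616,.3438,-.5603],[.4198,-.1581,.0779],[.235,.593,.746,-.191]),
([-.7438,.5968,.8616,2.4049,.7319,.2357,-.4887],[.4395,-.2254,.0722],[.236,.593,.746,-.189]),
([-1.1086,.2033,.9617,2.3891,.7059,.7193,-.4921],[.4223,-.1453,.1785],[.236,.593,.747,-.186]),
([-1.4867,.6056,.5395,1.9438,.3053,.9649,-.6452],[.4333,.338,.1159],[.262,.464,.833,-.15]),
([-1.4548,.7533,.4994,1.9545,.2776,.8193,-.6945],[.4344,.3402,.0284],[.262,.465,.833,-.149]),
([-1.1725,.1439,.9634,2.3683,.7058,.8206,-.5143],[.422,-.1292,.1971],[.235,.594,.746,-.188]),
([-1.3101,-.2848,1.2199,2.1998,.5073,1.0773,-.1251],[.4201,-.1379,.2511],[.069,.62,.78,-.055]),
([-1.378,-.495,1.3741,1.8992,.5461,1.3012,.0851],[.4828,-.2432,.3392],[.043,.62,.784,.009]),
([-1.7437,-.2566,1.1036,2.1085,.2472,1.1638,-.4957],[.4025,.1486,.2956],[-.001,.61,.792,-.001]),
([-2.3472,-.4948,1.3711,2.3222,.8949,1.5317,-1.178],[.3887,.0514,.2281],[.249,.583,.757,-.159]),
([-2.1915,-.4952,1.3722,1.6942,.6149,1.4562,-.5741],[.5765,.1494,.4314],[.068,.596,.799,.045])]
def rot(ax,a): return R.from_rotvec(np.array(ax,float)*a)
Z=[0,0,1];Y=[0,1,0]
def fk(q,p,sg):
    c1,c7,d1,d3,d5,d7,a,bx,by=p; r=rot(Z,c1+sg[0]*q[0]); x=np.array([bx,by,d1]); r=r*rot(Y,q[1])*rot(Z,sg[1]*q[2])
    x=x+r.apply([a,0,d3]); r=r*rot(Y,q[3]); x=x+r.apply([-a,0,d5]); r=r*rot(Z,sg[2]*q[4])*rot(Y,q[5])*rot(Z,sg[3]*q[6]+c7); return x+r.apply([0,0,d7]),r
def fit():
    best=None
    for sg in itertools.product([1,-1],repeat=4):
        def res(p):
            o=[]
            for q,x,u in D:
                X,r=fk(q,p,sg); o+=list((X-x)*5)+list((r.inv()*R.from_quat([u[1],u[2],u[3],u[0]])).as_rotvec())
            return o
        for c1 in (1.126-sg[0]*-1.2755,):
          for c7 in (0,1.57,3.14,-1.57):
            s=least_squares(res,[c1,c7,.35,.4,.4,.25,0,0,0],max_nfev=60)
            if best is None or s.cost<best[0]: best=(s.cost,s.x,sg)
    return best
if __name__=="__main__":
    b=fit(); print(b[0],b[1],b[2]); np.save("km.npy",np.r_[b[1],b[2]])
    for q,x,u in D: print((fk(q,b[1],b[2])[0]-x)*1000)
E
python3 km.py
```

```text
0.07679863918714752 [-0.0499  1.5264  0.3127  0.5425  0.4936  0.3422  0.006   0.0281 -0.0072] (-1, -1, -1, -1)
[ 0.1797  4.4504 -2.0439]
[15.158  22.9318  1.7958]
[-3.8034  0.8096 -3.1045]
[ -5.0913  -2.286  -13.7488]
[-2.9557  0.2136 -8.9175]
[  3.9566   6.619  -13.8852]
[  8.6954   7.478  -14.8766]
[ 3.7323  8.2291 -4.0759]
[ -1.6465 -15.8488  -8.9366]
[ -2.3526 -17.921  -10.5743]
[ 1.7713  7.6055 -2.0066]
[ 2.8964 13.8382 10.7749]
[-0.9033  9.2854 19.012 ]
[-5.4583  4.7807  9.5905]
[ -9.4814 -27.9369  21.6709]
[ -4.6973 -22.2487  19.3257]
```

```bash
cat > km2.py <<'E'
from km import *
sg=-1
b0=np.load("km.npy")[:9]
def fk2(q,p):
    c=p[:2]; t=p[2:20].reshape(6,3); o=np.r_[0,p[20:25],0]; q=np.asarray(q)+o
    r=rot(Z,c[0]-q[0]); x=t[0]; ang=[(Y,q[1]),(Z,-q[2]),(Y,q[3]),(Z,-q[4]),(Y,q[5])]
    for i,(ax,a) in enumerate(ang):
        r=r*rot(ax,a); x=x+r.apply(t[i+1])
    return x,r*rot(Z,-q[6]+c[1])
def fit2():
    p0=np.zeros(25); p0[:2]=b0[:2]; t=np.zeros((6,3)); t[0]=[b0[7],b0[8],b0[2]]; t[1,2]=b0[3]; t[3,2]=b0[4]; t[5,2]=b0[5]; p0[2:20]=t.ravel()
    def res(p):
        o=[]
        for q,x,u in D:
            X,r=fk2(q,p); o+=list((X-x)*5)+list((r.inv()*R.from_quat([u[1],u[2],u[3],u[0]])).as_rotvec())
        return np.r_[o,(p-p0)*.01]
    s=least_squares(res,p0); return s.x,res(s.x)
lo=np.array([-2.85,-.495,-1.23,.21,-1.02,.16,-2.73]);hi=np.array([2.85,2.14,1.374,2.46,4.16,2.05,2.73])
def jac(q,p):
    X,r=fk2(q,p); J=np.zeros((6,7))
    for i in range(7):
        d=np.array(q,float); d[i]+=1e-4; X2,r2=fk2(d,p); J[:3,i]=(X2-X)/1e-4; J[3:,i]=(r2*r.inv()).as_rotvec()/1e-4
    return J,X,r
def track(q,x,Rm,p,n):
    """min-norm clamped tracking to pose (x,Rm) in n steps"""
    q=np.array(q,float); X0,r0=fk2(q,p); w=(Rm*r0.inv()).as_rotvec()
    for k in range(1,n+1):
        tx=X0+(x-X0)*k/n; tr=R.from_rotvec(w*k/n)*r0
        for _ in range(2):
            J,X,r=jac(q,p); e=np.r_[tx-X,(tr*r.inv()).as_rotvec()]
            act=np.ones(7,bool)
            for _ in range(3):
                dq=np.zeros(7); dq[act]=J[:,act].T@np.linalg.solve(J[:,act]@J[:,act].T+1e-5*np.eye(6),e)
                bad=((q+dq>hi)|(q+dq<lo))&act
                if not bad.any(): break
                act&=~bad
            q=np.clip(q+dq,lo,hi)
    X,r=fk2(q,p); return q,np.linalg.norm(X-x),(Rm*r.inv()).magnitude()
if __name__=="__main__":
    p,rs=fit2(); np.save("km2.npy",p); e=rs[:len(D)*6].reshape(-1,6); print("max pos err mm",abs(e[:,:3]).max()/5*1000,"rot",abs(e[:,3:]).max(),p)
    Q=lambda u:R.from_quat([u[1],u[2],u[3],u[0]])
    for i,j in ((1,2),(2,3),(7,8),(8,10),(10,5),(5,6),(7,11)):
        print(i,j,track(D[i][0],np.array(D[j][1]),Q(D[j][2]),p,12)[0],np.array(D[j][0]))
E
python3 km2.py
```

```text
max pos err mm 0.059673187688402685 rot 0.0012173684917875882 [ 0.0001  1.5706 -0.     -0.      0.2836 -0.     -0.0283  0.5486 -0.0001
 -0.0179  0.0061 -0.     -0.0179  0.4935 -0.     -0.0002 -0.      0.
 -0.0002  0.3204  0.0002  0.      0.     -0.0001 -0.0002]
1 2 [-1.1536  0.1798  0.5841  2.2448  0.5876  1.0114 -0.6558] [-1.3373  0.208   0.8018  2.2526  0.5466  0.9745 -0.6019]
2 3 [-1.1611  0.6628  0.6564  2.3317  0.4381  0.4804 -0.6936] [-1.1647  0.6653  0.6605  2.3316  0.4332  0.4795 -0.6901]
7 8 [-1.4819  0.6043  0.5328  1.943   0.3096  0.9673 -0.6499] [-1.4867  0.6056  0.5395  1.9438  0.3053  0.9649 -0.6452]
8 10 [-1.1788  0.1445  0.9716  2.3684  0.7038  0.8188 -0.5105] [-1.1725  0.1439  0.9634  2.3683  0.7058  0.8206 -0.5143]
10 5 [-0.9282  0.5499  0.8555  2.4456  0.661   0.3443 -0.5608] [-0.9282  0.5497  0.8556  2.4457  0.6616  0.3438 -0.5603]
5 6 [-0.7472  0.5999  0.8656  2.4051  0.725   0.2336 -0.4828] [-0.7438  0.5968  0.8616  2.4049  0.7319  0.2357 -0.4887]
7 11 [-1.0398 -0.1156  1.053   2.1972  0.3283  0.9846  0.0593] [-1.3101 -0.2848  1.2199  2.1998  0.5073  1.0773 -0.1251]
```

The model is exact (errors under 0.1 mm) and the min-norm tracking reproduces the observed joints. Next I'll search for via poses that lead to a healthy posture at the lever.

```bash
cat > srch.py <<'E'
from km2 import *
p=np.load("km2.npy"); rng=np.random.default_rng(1)
q0=env.observe()["joints"]; M=lambda yaw,lean: R.from_matrix(Rt(yaw,lean))
mg=lambda q: np.minimum(q-lo,hi-q).min()
import time; t0=time.time(); best=[]
knob=np.array([.5264,-.2652,.285])
while time.time()-t0<240:
    q=q0; via=[]; ok=True; worst=9
    for k in range(rng.integers(1,4)):
        x=np.array([rng.uniform(.3,.7),rng.uniform(-.15,.65),rng.uniform(.3,.5)]); yaw=rng.uniform(-150,-20); lean=rng.uniform(-35,40)
        if not .4<np.hypot(*x[:2])<.8: ok=False;break
        n=max(4,int(np.linalg.norm(x-fk2(q,p)[0])/.08)); q,e,a=track(q,x,M(yaw,lean),p,n); via.append((x.round(2),round(yaw),round(lean)))
        if e>.01 or a>.05: ok=False;break
    if not ok: continue
    q,e,a=track(q,np.array([.50,-.15,.33]),M(-77,25),p,8); w=mg(q)
    if e>.005: continue
    q,e,a=track(q,knob,M(-77,35),p,6); w=min(w,mg(q))
    if e>.005: continue
    best.append((w,via,q)); best.sort(key=lambda b:-b[0]); best=best[:5]
for b in best: print(b)
E
python3 srch.py
```

```text
(np.float64(0.4336469928878679), [(array([ 0.38, -0.12,  0.33]), -146, -33), (array([0.35, 0.48, 0.44]), -140, 4)], array([ 0.125 ,  0.1575, -0.0885,  2.0264,  0.7744,  0.9408, -0.2007]))
(np.float64(0.42206378779655873), [(array([ 0.41, -0.11,  0.43]), -71, -26), (array([0.58, 0.29, 0.49]), -149, 20), (array([ 0.41, -0.02,  0.35]), -46, 22)], array([-0.0819,  0.1512,  0.1404,  2.0379,  0.7397,  0.9129, -0.172 ]))
(np.float64(0.41499475192494284), [(array([ 0.43, -0.01,  0.37]), -147, -28), (array([0.66, 0.45, 0.47]), -125, -1), (array([0.38, 0.14, 0.47]), -122, -34)], array([-0.2128,  0.1512,  0.286 ,  2.045 ,  0.7177,  0.8953, -0.1524]))
(np.float64(0.4115275468064765), [(array([ 0.42, -0.12,  0.33]), -130, -10), (array([ 0.41, -0.11,  0.33]), -23, 38)], array([-0.2793,  0.1524,  0.3605,  2.0485,  0.7061,  0.8862, -0.1416]))
(np.float64(0.4085543379848797), [(array([0.52, 0.19, 0.41]), -57, 19), (array([ 0.41, -0.12,  0.35]), -149, -22), (array([0.33, 0.5 , 0.44]), -137, -16)], array([-0.338 ,  0.1544,  0.4266,  2.0514,  0.6954,  0.8778, -0.1314]))
```

A short route works: via (0.42,-0.12,0.33), yaw -130, lean -10, then yaw -23, lean 38. I'll write a row printer and follow it segment by segment.

```bash
cat > seg.py <<'E'
from km2 import *
import sys
p=np.load("km2.npy")
def rows(x,yaw,lean,n):
    s=env.observe(); T=tool(s); r0=R.from_matrix(T[:3,:3]); Rm=R.from_matrix(Rt(yaw,lean)); w=(r0.inv()*Rm).as_rotvec(); dx=(np.array(x)-T[:3,3])/n
    print("t",s["time_s"],"now",T[:3,3],"q",s["joints"]); q,e,a=track(s["joints"],np.array(x),Rm,p,n); print("pred q",q,"err",e,a)
    W=np.round(w/n/.12,2); r=r0
    for k in range(n):
        S=np.round(r.inv().apply(dx)/.05,2); print('{"x":%g,"y":%g,"z":%g,"wx":%g,"wy":%g,"wz":%g},'%(*S,*W),end="" ); r=r*R.from_rotvec(W*.12)
    print()
if __name__=="__main__":
    a=[float(v) for v in sys.argv[1:]]; rows(a[:3],a[3],a[4],int(a[5]))
E
python3 seg.py .42 -.12 .33 -130 -10 12
```

```text
t 38.475 now [0.6311 0.1681 0.4883] q [-2.2331 -0.4949  1.3736  1.5872  0.6891  1.4222 -0.5559]
pred q [-1.1295 -0.4903  1.0416  2.0869  0.3217  1.2    -0.9147] err 2.5205983938625e-06 5.330754697727711e-06
{"x":-0.35,"y":-0.54,"z":0.13,"wx":0.15,"wy":0.04,"wz":0.7},{"x":-0.39,"y":-0.5,"z":0.14,"wx":0.15,"wy":0.04,"wz":0.7},{"x":-0.43,"y":-0.47,"z":0.14,"wx":0.15,"wy":0.04,"wz":0.7},{"x":-0.47,"y":-0.42,"z":0.15,"wx":0.15,"wy":0.04,"wz":0.7},{"x":-0.5,"y":-0.38,"z":0.16,"wx":0.15,"wy":0.04,"wz":0.7},{"x":-0.54,"y":-0.33,"z":0.16,"wx":0.15,"wy":0.04,"wz":0.7},{"x":-0.56,"y":-0.29,"z":0.16,"wx":0.15,"wy":0.04,"wz":0.7},{"x":-0.58,"y":-0.23,"z":0.16,"wx":0.15,"wy":0.04,"wz":0.7},{"x":-0.6,"y":-0.18,"z":0.17,"wx":0.15,"wy":0.04,"wz":0.7},{"x":-0.62,"y":-0.13,"z":0.16,"wx":0.15,"wy":0.04,"wz":0.7},{"x":-0.63,"y":-0.07,"z":0.16,"wx":0.15,"wy":0.04,"wz":0.7},{"x":-0.63,"y":-0.02,"z":0.16,"wx":0.15,"wy":0.04,"wz":0.7},
```

{"op": "play_rows", "data": {"targets": [{"x":-0.35,"y":-0.54,"z":0.13,"wx":0.15,"wy":0.04,"wz":0.7},{"x":-0.39,"y":-0.5,"z":0.14,"wx":0.15,"wy":0.04,"wz":0.7},{"x":-0.43,"y":-0.47,"z":0.14,"wx":0.15,"wy":0.04,"wz":0.7},{"x":-0.47,"y":-0.42,"z":0.15,"wx":0.15,"wy":0.04,"wz":0.7},{"x":-0.5,"y":-0.38,"z":0.16,"wx":0.15,"wy":0.04,"wz":0.7},{"x":-0.54,"y":-0.33,"z":0.16,"wx":0.15,"wy":0.04,"wz":0.7},{"x":-0.56,"y":-0.29,"z":0.16,"wx":0.15,"wy":0.04,"wz":0.7},{"x":-0.58,"y":-0.23,"z":0.16,"wx":0.15,"wy":0.04,"wz":0.7},{"x":-0.6,"y":-0.18,"z":0.17,"wx":0.15,"wy":0.04,"wz":0.7},{"x":-0.62,"y":-0.13,"z":0.16,"wx":0.15,"wy":0.04,"wz":0.7},{"x":-0.63,"y":-0.07,"z":0.16,"wx":0.15,"wy":0.04,"wz":0.7},{"x":-0.63,"y":-0.02,"z":0.16,"wx":0.15,"wy":0.04,"wz":0.7}]}}

```text
time_s: 39.98
eef_pos: [0.4184, -0.1212, 0.3294]
tool_rot: [-0.037, 0.904, 0.419, 0.077]
contact_force: [0.1, -0.7, 0.1]
width: 0.0472
grip_force: 0.0
```

Run:
```python
from seg import *
s=env.observe(); print(s["time_s"],s["eef_pos"],s["joints"])
import itertools,time
# best single via then lever
M=lambda y,l:R.from_matrix(Rt(y,l)); rng=np.random.default_rng(3); t0=time.time(); best=[]
mg=lambda q: np.minimum(q-lo,hi-q).min()
while time.time()-t0<60:
    x=np.array([rng.uniform(.40,.5),rng.uniform(-.2,.1),rng.uniform(.3,.38)]); y=rng.uniform(-120,-10); l=rng.uniform(-10,40)
    q,e,a=track(s["joints"],x,M(y,l),p,12)
    if e>.01: continue
    q2,e,a=track(q,np.array([.5264,-.2652,.29]),M(-77,35),p,12)
    if e>.005: continue
    best.append((mg(q2)-.3*max(0,q2[2]-.3),x,y,l,q2))
best.sort(key=lambda b:-b[0]); print(*best[:3],sep="\n")
x,y,l=best[0][1:4]; rows(x,y,l,12)
```

```text
39.975 [ 0.4184 -0.1212  0.3294] [-1.1229 -0.4847  1.0418  2.0874  0.3172  1.2012 -0.9105]
(np.float64(0.3629323939022904), array([ 0.4053, -0.03  ,  0.3351]), -17.627087568624987, 37.72400305956408, array([-0.3728,  0.1491,  0.4646,  2.0477,  0.6864,  0.8833, -0.1182]))
(np.float64(0.3484587037958338), array([ 0.4127, -0.111 ,  0.3394]), -26.559354769150943, 38.26157104186877, array([-0.41  ,  0.151 ,  0.5069,  2.0495,  0.6794,  0.8779, -0.1113]))
(np.float64(0.32185123030635165), array([ 0.4181, -0.1352,  0.3111]), -17.804368051386604, 31.168045122930046, array([-0.4783,  0.1555,  0.585 ,  2.0527,  0.6656,  0.8676, -0.0977]))
t 39.975 now [ 0.4184 -0.1212  0.3294] q [-1.1229 -0.4847  1.0418  2.0874  0.3172  1.2012 -0.9105]
pred q [-0.6793 -0.4935  0.1588  2.4358  0.7521  0.8574  0.3313] err 4.6228080997330904e-05 0.00015894591348623922
{"x":0.1,"y":-0.11,"z":0.01,"wx":-0.34,"wy":-0.38,"wz":-1.35},{"x":0.12,"y":-0.1,"z":-0,"wx":-0.34,"wy":-0.38,"wz":-1.35},{"x":0.13,"y":-0.08,"z":-0.01,"wx":-0.34,"wy":-0.38,"wz":-1.35},{"x":0.14,"y":-0.05,"z":-0.02,"wx":-0.34,"wy":-0.38,"wz":-1.35},{"x":0.15,"y":-0.03,"z":-0.03,"wx":-0.34,"wy":-0.38,"wz":-1.35},{"x":0.15,"y":-0,"z":-0.04,"wx":-0.34,"wy":-0.38,"wz":-1.35},{"x":0.15,"y":0.02,"z":-0.04,"wx":-0.34,"wy":-0.38,"wz":-1.35},{"x":0.14,"y":0.05,"z":-0.05,"wx":-0.34,"wy":-0.38,"wz":-1.35},{"x":0.13,"y":0.07,"z":-0.05,"wx":-0.34,"wy":-0.38,"wz":-1.35},{"x":0.11,"y":0.09,"z":-0.05,"wx":-0.34,"wy":-0.38,"wz":-1.35},{"x":0.09,"y":0.11,"z":-0.05,"wx":-0.34,"wy":-0.38,"wz":-1.35},{"x":0.07,"y":0.13,"z":-0.05,"wx":-0.34,"wy":-0.38,"wz":-1.35},
```

{"op": "play_rows", "data": {"targets": [{"x":0.07,"y":-0.07,"z":0,"wx":-0.23,"wy":-0.25,"wz":-0.9},{"x":0.08,"y":-0.07,"z":0,"wx":-0.23,"wy":-0.25,"wz":-0.9},{"x":0.08,"y":-0.06,"z":0,"wx":-0.23,"wy":-0.25,"wz":-0.9},{"x":0.09,"y":-0.05,"z":-0.01,"wx":-0.23,"wy":-0.25,"wz":-0.9},{"x":0.09,"y":-0.04,"z":-0.01,"wx":-0.23,"wy":-0.25,"wz":-0.9},{"x":0.1,"y":-0.03,"z":-0.02,"wx":-0.23,"wy":-0.25,"wz":-0.9},{"x":0.1,"y":-0.02,"z":-0.02,"wx":-0.23,"wy":-0.25,"wz":-0.9},{"x":0.1,"y":-0.01,"z":-0.02,"wx":-0.23,"wy":-0.25,"wz":-0.9},{"x":0.1,"y":0,"z":-0.03,"wx":-0.23,"wy":-0.25,"wz":-0.9}]}}

```text
time_s: 41.1
eef_pos: [0.4123, -0.0747, 0.3333]
tool_rot: [0.166, 0.601, 0.781, 0.017]
contact_force: [-0.4, 0.4, -0.2]
width: 0.0472
grip_force: 0.0
```

{"op": "play_rows", "data": {"targets": [{"x":0.1,"y":0.01,"z":-0.03,"wx":-0.23,"wy":-0.25,"wz":-0.9},{"x":0.1,"y":0.02,"z":-0.03,"wx":-0.23,"wy":-0.25,"wz":-0.9},{"x":0.09,"y":0.03,"z":-0.03,"wx":-0.23,"wy":-0.25,"wz":-0.9},{"x":0.09,"y":0.04,"z":-0.03,"wx":-0.23,"wy":-0.25,"wz":-0.9},{"x":0.08,"y":0.05,"z":-0.03,"wx":-0.23,"wy":-0.25,"wz":-0.9},{"x":0.07,"y":0.06,"z":-0.03,"wx":-0.23,"wy":-0.25,"wz":-0.9},{"x":0.07,"y":0.07,"z":-0.03,"wx":-0.23,"wy":-0.25,"wz":-0.9},{"x":0.06,"y":0.08,"z":-0.03,"wx":-0.23,"wy":-0.25,"wz":-0.9},{"x":0.05,"y":0.09,"z":-0.03,"wx":-0.23,"wy":-0.25,"wz":-0.9}]}}

```text
time_s: 42.22
eef_pos: [0.4034, -0.0293, 0.3336]
tool_rot: [0.324, 0.141, 0.934, -0.048]
contact_force: [-0.6, -0.1, 0.7]
width: 0.0468
grip_force: 0.0
```

```bash
python3 seg.py .5264 -.2652 .30 -77 35 12
```

```text
t 42.225 now [ 0.4034 -0.0293  0.3336] q [-0.6289 -0.4926  0.1225  2.4457  0.7399  0.8265  0.3475]
pred q [-0.3218  0.1345  0.4046  2.0339  0.6901  0.9109 -0.1128] err 1.4751583361287822e-06 4.867166098306688e-06
{"x":-0.21,"y":-0.32,"z":0.24,"wx":0.43,"wy":0.03,"wz":0.58},{"x":-0.23,"y":-0.29,"z":0.25,"wx":0.43,"wy":0.03,"wz":0.58},{"x":-0.25,"y":-0.26,"z":0.26,"wx":0.43,"wy":0.03,"wz":0.58},{"x":-0.27,"y":-0.22,"z":0.28,"wx":0.43,"wy":0.03,"wz":0.58},{"x":-0.29,"y":-0.19,"z":0.29,"wx":0.43,"wy":0.03,"wz":0.58},{"x":-0.3,"y":-0.16,"z":0.29,"wx":0.43,"wy":0.03,"wz":0.58},{"x":-0.31,"y":-0.12,"z":0.3,"wx":0.43,"wy":0.03,"wz":0.58},{"x":-0.32,"y":-0.08,"z":0.3,"wx":0.43,"wy":0.03,"wz":0.58},{"x":-0.32,"y":-0.04,"z":0.31,"wx":0.43,"wy":0.03,"wz":0.58},{"x":-0.33,"y":-0.01,"z":0.31,"wx":0.43,"wy":0.03,"wz":0.58},{"x":-0.33,"y":0.03,"z":0.3,"wx":0.43,"wy":0.03,"wz":0.58},{"x":-0.32,"y":0.07,"z":0.3,"wx":0.43,"wy":0.03,"wz":0.58},
```

{"op": "play_rows", "data": {"targets": [{"x":-0.21,"y":-0.32,"z":0.24,"wx":0.43,"wy":0.03,"wz":0.58},{"x":-0.23,"y":-0.29,"z":0.25,"wx":0.43,"wy":0.03,"wz":0.58},{"x":-0.25,"y":-0.26,"z":0.26,"wx":0.43,"wy":0.03,"wz":0.58},{"x":-0.27,"y":-0.22,"z":0.28,"wx":0.43,"wy":0.03,"wz":0.58},{"x":-0.29,"y":-0.19,"z":0.29,"wx":0.43,"wy":0.03,"wz":0.58},{"x":-0.3,"y":-0.16,"z":0.29,"wx":0.43,"wy":0.03,"wz":0.58},{"x":-0.31,"y":-0.12,"z":0.3,"wx":0.43,"wy":0.03,"wz":0.58},{"x":-0.32,"y":-0.08,"z":0.3,"wx":0.43,"wy":0.03,"wz":0.58},{"x":-0.32,"y":-0.04,"z":0.31,"wx":0.43,"wy":0.03,"wz":0.58},{"x":-0.33,"y":-0.01,"z":0.31,"wx":0.43,"wy":0.03,"wz":0.58},{"x":-0.33,"y":0.03,"z":0.3,"wx":0.43,"wy":0.03,"wz":0.58},{"x":-0.32,"y":0.07,"z":0.3,"wx":0.43,"wy":0.03,"wz":0.58}]}}

```text
time_s: 43.72
eef_pos: [0.5257, -0.267, 0.2992]
tool_rot: [0.237, 0.595, 0.745, -0.186]
contact_force: [-0.3, -0.2, -0.2]
width: 0.0472
grip_force: 0.0
```

Run:
```python
from seg import *
s=env.observe(); T=tool(s); im=env.get_image("wrist"); C=cam("wrist",T)
cv2.imwrite("pics/w11.png",im[:,:,::-1]); m=red(im)
for c in cv2.findContours(m,0,1)[0]:
    if cv2.contourArea(c)<60: continue
    print(cv2.contourArea(c),cv2.boundingRect(c),cv2.boxPoints(cv2.minAreaRect(c)).tolist())
for n,z in (("knob top",.246),("knob mid",.231),("bottom",.216)): print(n,proj(C,[.528,-.272,z]))
print("axis",proj(C,[.4549,-.2914,.215]))
rows([.5264,-.2652,.245],-77,35,4)
```

```text
2587.5 (146, 136, 117, 53) [[145.77308654785156, 141.4613494873047], [260.9351806640625, 135.70326232910156], [263.521240234375, 187.42396545410156], [148.359130859375, 193.1820526123047]]
knob top [[253.3389 184.4964]]
knob mid [[253.214 165.213]]
bottom [[253.1008 147.7278]]
axis [[136.5679 150.041 ]]
t 43.775 now [ 0.5268 -0.2687  0.2992] q [-0.3214  0.1372  0.4117  2.0347  0.6927  0.9033 -0.1189]
pred q [-0.3179  0.2104  0.414   2.0911  0.7252  0.7976 -0.1964] err 3.810261888531925e-08 1.0475812458049588e-07
{"x":0.17,"y":0,"z":0.21,"wx":0,"wy":0,"wz":-0.02},{"x":0.17,"y":0,"z":0.21,"wx":0,"wy":0,"wz":-0.02},{"x":0.17,"y":0,"z":0.21,"wx":0,"wy":0,"wz":-0.02},{"x":0.17,"y":0,"z":0.21,"wx":0,"wy":0,"wz":-0.02},
```

View pics/w11.png

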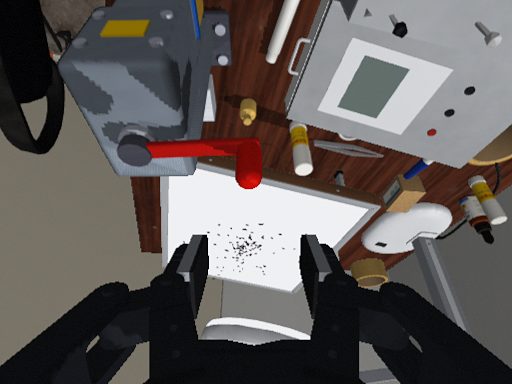

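The picture shows the red knob at (249,165) with its arm to the hub at (130,150), within 2 mm of prediction. I'll descend and grip it lightly.

{"op": "play_rows", "data": {"targets": [{"x":0.16,"y":-0.01,"z":0.2,"wx":0,"wy":0,"wz":0},{"x":0.17,"y":-0.01,"z":0.21,"wx":0,"wy":0,"wz":0},{"x":0.17,"y":-0.01,"z":0.21,"wx":0,"wy":0,"wz":0},{"x":0.15,"y":0,"z":0.19,"wx":0,"wy":0,"wz":0},{"x":0,"y":0,"z":0,"wx":0,"wy":0,"wz":0}]}}

```text
time_s: 44.4
eef_pos: [0.5233, -0.2634, 0.2471]
tool_rot: [0.238, 0.594, 0.746, -0.186]
contact_force: [-0.0, 0.1, 0.4]
width: 0.0469
grip_force: 0.0
```

{"op": "play_rows", "data": {"targets": [{"x":0,"y":0,"z":0,"wx":0,"wy":0,"wz":0},{"x":0,"y":0,"z":0,"wx":0,"wy":0,"wz":0},{"x":0,"y":0,"z":0,"wx":0,"wy":0,"wz":0},{"x":0,"y":0,"z":0,"wx":0,"wy":0,"wz":0},{"x":0,"y":0,"z":0,"wx":0,"wy":0,"wz":0}], "grip": 8, "grip_force": 20}}

```text
time_s: 45.02
eef_pos: [0.5225, -0.2648, 0.2484]
tool_rot: [0.238, 0.595, 0.745, -0.186]
contact_force: [-8.4, -2.1, 5.0]
width: 0.0149
grip_force: 20.9
```

Run:
```python
from seg import *
s=env.observe(); T=tool(s); print(s["time_s"],T[:3,3],s["width"],s["grip_force"],s["contact_force"])
a=np.radians(13); th=np.radians(90/12); q=s["joints"]; x=T[:3,3].copy(); r=R.from_matrix(T[:3,:3])
for k in range(12):
    d=.075*np.array([np.cos(a+th*(k+1))-np.cos(a+th*k),np.sin(a+th*(k+1))-np.sin(a+th*k),0]); x=x+d
    S=np.round(T[:3,:3].T@d/.05,2); print('{"x":%g,"y":%g,"z":%g,"wx":0,"wy":0,"wz":0},'%tuple(S),end="")
    q,e,_=track(q,x,r,p,1)
print("\nend",x,q,e)
```

```text
45.025 [ 0.5225 -0.2648  0.2484] 0.014882048765544638 20.942172382492572 [-8.3911 -2.0697  5.01  ]
{"x":0.16,"y":-0.01,"z":-0.11,"wx":0,"wy":0,"wz":0},{"x":0.16,"y":-0.04,"z":-0.11,"wx":0,"wy":0,"wz":0},{"x":0.15,"y":-0.06,"z":-0.11,"wx":0,"wy":0,"wz":0},{"x":0.14,"y":-0.09,"z":-0.1,"wx":0,"wy":0,"wz":0},{"x":0.13,"y":-0.11,"z":-0.09,"wx":0,"wy":0,"wz":0},{"x":0.12,"y":-0.13,"z":-0.09,"wx":0,"wy":0,"wz":0},{"x":0.11,"y":-0.15,"z":-0.07,"wx":0,"wy":0,"wz":0},{"x":0.09,"y":-0.16,"z":-0.06,"wx":0,"wy":0,"wz":0},{"x":0.07,"y":-0.18,"z":-0.05,"wx":0,"wy":0,"wz":0},{"x":0.05,"y":-0.19,"z":-0.04,"wx":0,"wy":0,"wz":0},{"x":0.03,"y":-0.19,"z":-0.02,"wx":0,"wy":0,"wz":0},{"x":0.01,"y":-0.2,"z":-0.01,"wx":0,"wy":0,"wz":0},
end [ 0.4325 -0.2086  0.2484] [-0.4342  0.0151  0.3514  2.284   0.7937  0.9148 -0.3829] 2.296023792556144e-08
```

{"op": "play_rows", "data": {"targets": [{"x":0.16,"y":-0.03,"z":-0.11,"wx":0,"wy":0,"wz":0},{"x":0.16,"y":-0.04,"z":-0.11,"wx":0,"wy":0,"wz":0},{"x":0.15,"y":-0.06,"z":-0.11,"wx":0,"wy":0,"wz":0},{"x":0.14,"y":-0.09,"z":-0.1,"wx":0,"wy":0,"wz":0},{"x":0.13,"y":-0.11,"z":-0.09,"wx":0,"wy":0,"wz":0},{"x":0.12,"y":-0.13,"z":-0.09,"wx":0,"wy":0,"wz":0}]}}

```text
time_s: 45.78
eef_pos: [0.4895, -0.217, 0.2484]
tool_rot: [0.239, 0.594, 0.746, -0.185]
contact_force: [3.1, -1.5, -1.8]
width: 0.0139
grip_force: 19.5
```

{"op": "play_rows", "data": {"targets": [{"x":0.11,"y":-0.15,"z":-0.07,"wx":0,"wy":0,"wz":0},{"x":0.09,"y":-0.16,"z":-0.06,"wx":0,"wy":0,"wz":0},{"x":0.07,"y":-0.18,"z":-0.05,"wx":0,"wy":0,"wz":0},{"x":0.05,"y":-0.19,"z":-0.04,"wx":0,"wy":0,"wz":0}]}}

```text
time_s: 46.28
eef_pos: [0.4528, -0.2047, 0.2481]
tool_rot: [0.239, 0.593, 0.747, -0.184]
contact_force: [4.8, 3.9, 2.3]
width: 0.0142
grip_force: 21.7
```

{"op": "play_rows", "data": {"targets": [{"x":0.03,"y":-0.19,"z":-0.02,"wx":0,"wy":0,"wz":0},{"x":0.01,"y":-0.2,"z":-0.01,"wx":0,"wy":0,"wz":0},{"x":0,"y":-0.04,"z":0,"wx":0,"wy":0,"wz":0},{"x":0,"y":0,"z":0,"wx":0,"wy":0,"wz":0}]}}

```text
time_s: 46.78
eef_pos: [0.4313, -0.2077, 0.2481]
tool_rot: [0.239, 0.594, 0.746, -0.184]
contact_force: [5.3, 4.7, 2.9]
width: 0.0142
grip_force: 24.1
```

Run:
```python
from seg import *
s=env.observe(); T=tool(s); print(s["time_s"],T[:3,3],s["width"],s["joints"],s["contact_force"])
for n in("top","scene"):
    im=env.get_image(n); cv2.imwrite(f"pics/{n}2.png",im[:,:,::-1]); m=red(im); C=cam(n)
    ys,xs=np.nonzero(m)
    for ang in (90,):
        k=np.array([.4549,-.2914,.231])+.075*np.array([-.225,.974,0]); kp=proj(C,k)[0]; ap=proj(C,[.4549,-.2914,.212])[0]; sel=(abs(xs-ap[0])<28)&(abs(ys-ap[1])<28)
        print(n,"knob pred",kp,"axis",ap,"red",[(int(a),int(b)) for a,b in zip(xs[sel],ys[sel])][::6])
```

```text
46.775 [ 0.4313 -0.2077  0.2481] 0.014238230760335846 [-0.4346  0.0094  0.3497  2.2899  0.7969  0.9106 -0.3846] [5.339  4.6692 2.9207]
top knob pred [302.9513 225.1694] axis [325.355 220.173] red [(336, 193), (339, 196), (326, 200), (305, 203), (324, 204), (309, 206), (299, 207), (348, 207), (339, 209), (321, 221), (318, 222), (306, 223), (315, 223), (321, 223), (307, 224), (313, 224), (319, 224), (307, 225), (313, 225), (304, 226), (310, 226), (305, 227), (350, 235), (330, 242), (345, 243)]
scene knob pred [258.9695 203.831 ] axis [282.7993 217.7771] red [(258, 199), (260, 202), (260, 204), (258, 206), (259, 207), (260, 208), (256, 210), (257, 211), (261, 212), (265, 213), (268, 214), (272, 215), (276, 216)]
```

The lever reads about 90° in both views. I'll release it and retract along the tool axis.

{"op": "play_rows", "data": {"targets": [{"x":0,"y":0,"z":0,"wx":0,"wy":0,"wz":0},{"x":0,"y":0,"z":0,"wx":0,"wy":0,"wz":0},{"x":0,"y":0,"z":0,"wx":0,"wy":0,"wz":0},{"x":-0.06,"y":0,"z":-0.08,"wx":0,"wy":0,"wz":0},{"x":-0.17,"y":0,"z":-0.25,"wx":0,"wy":0,"wz":0},{"x":-0.17,"y":0,"z":-0.25,"wx":0,"wy":0,"wz":0},{"x":-0.1,"y":0,"z":-0.3,"wx":0,"wy":0,"wz":0},{"x":0.2,"y":0,"z":-0.4,"wx":0,"wy":0,"wz":0},{"x":0.4,"y":0,"z":-0.4,"wx":0,"wy":0,"wz":0},{"x":0,"y":0,"z":0,"wx":0,"wy":0,"wz":0}], "grip": 45}}

```text
time_s: 48.12
eef_pos: [0.4186, -0.1563, 0.3147]
tool_rot: [0.239, 0.593, 0.746, -0.184]
contact_force: [-0.1, 0.1, 0.5]
width: 0.0385
grip_force: 0.0
```

Run:
```python
from seg import *
s=env.observe(); T=tool(s); print(s["time_s"],T[:3,3],s["joints"],s["contact_force"],s["width"])
im=env.get_image("top"); C=cam("top"); m=red(im); ys,xs=np.nonzero(m); P=cast(C,np.c_[xs,ys],.222)
sel=(np.hypot(P[:,0]-.4549,P[:,1]+.2914)<.095); d=P[sel,:2]-[.4549,-.2914]; far=d[np.hypot(*d.T)>.05]; print("lever deg",np.degrees(np.arctan2(far[:,1],far[:,0])).mean()-13,len(far))
for q in plates(im,C): print(q[1:4])
sc=env.get_image("scene"); Cs=cam("scene"); b=blue(sc); px=np.array([.225,-.974,0]);py=np.array([.974,.225,0]); cen=np.array([.4458,-.2563,0])
def reg(z,xs): return np.array([proj(Cs,cen+px*x-py*.014+[0,0,z])[0] for x in xs]).round(1).tolist()
print("pred tab near-edge: p1 bottom",reg(.046,(-.04,-.005)),"p2 top",reg(.066,(-.04,-.005)))
ys,xs=np.nonzero(b); k=(xs>245)&(xs<300)&(ys>225)&(ys<280); print([(int(r),int(xs[k&(ys==r)].min()),int(xs[k&(ys==r)].max())) for r in np.unique(ys[k])])
```

```text
48.125 [ 0.4186 -0.1563  0.3147] [-0.5073 -0.1126  0.2567  2.228   0.7162  1.1448 -0.3721] [-0.1191  0.1441  0.5159] 0.038459957214271714
lever deg 7.888626076793042 109
(array([181.9833, 233.2556]), array([0.4354, 0.1885]), np.float64(136.60162767465872))
(array([273.1925,  67.5404]), array([ 1.0605, -0.1477]), np.float64(-7.609484115414684))
pred tab near-edge: p1 bottom [[254.9, 265.1], [265.1, 269.3]] p2 top [[254.9, 259.1], [265.3, 263.2]]
[(257, 259, 259), (258, 258, 259), (259, 257, 258), (260, 257, 257), (261, 257, 257), (262, 257, 258), (263, 257, 258), (264, 257, 259), (265, 258, 260), (266, 260, 263), (267, 263, 265), (268, 265, 268), (269, 265, 270), (270, 266, 273), (271, 268, 274), (272, 271, 274), (273, 273, 274)]
```

{"op": "play_rows", "data": {"targets": [{"x":0.4,"y":0.1,"z":-0.28,"wx":0,"wy":0,"wz":0},{"x":0.6,"y":0.1,"z":-0.42,"wx":0,"wy":0,"wz":0},{"x":0.6,"y":0,"z":-0.42,"wx":0,"wy":0,"wz":0},{"x":0.6,"y":0,"z":-0.42,"wx":0,"wy":0,"wz":0},{"x":0.6,"y":0,"z":-0.42,"wx":0,"wy":0,"wz":0},{"x":0.6,"y":0,"z":-0.42,"wx":0,"wy":0,"wz":0},{"x":0,"y":0,"z":0,"wx":0,"wy":0,"wz":0}]}}

```text
time_s: 49.1
eef_pos: [0.3813, 0.0482, 0.3131]
tool_rot: [0.238, 0.593, 0.747, -0.185]
contact_force: [-0.2, -0.3, -0.9]
width: 0.0382
grip_force: 0.0
```

Run:
```python
from seg import *
s=env.observe(); T=tool(s); print(s["time_s"],T[:3,3],s["joints"],s["contact_force"])
for n in ("top","scene"):
    im=env.get_image(n); C=cam(n); m=red(im); mm=np.zeros_like(m); u,v=proj(C,[.445,-.25,.22])[0].astype(int); mm[v-22:v+26,u-26:u+30]=m[v-22:v+26,u-26:u+30]
    c=max(cv2.findContours(mm,0,1)[0],key=cv2.contourArea); print(n,cv2.contourArea(c),cv2.boxPoints(cv2.minAreaRect(c)).round(1).tolist())
    for dg in (75,90): print(dg,[proj(C,np.array([.4549+rr*np.cos(np.radians(dg+13)),-.2914+rr*np.sin(np.radians(dg+13)),z]))[0].round(1) for rr,z in((.02,.212),(.075,.231))])
    if n=="top":
        for q in plates(im,C): print(q[1:4])
    b=blue(im); ys,xs=np.nonzero(b); f,g=proj(C,[.44,-.22,.06])[0]; k=(abs(xs-f)<18)&(abs(ys-g)<18); print("blue near slot",k.sum(),xs[k].min(),xs[k].max(),ys[k].min(),ys[k].max()) if k.any() else 0
```

```text
49.1 [0.3813 0.0482 0.3131] [-0.7387 -0.028  -0.0119  2.1608  0.5369  1.3712 -0.7295] [-0.1846 -0.2957 -0.9368]
top 56.0 [[301.29998779296875, 224.1999969482422], [322.5, 218.89999389648438], [323.6000061035156, 223.39999389648438], [302.3999938964844, 228.60000610351562]]
75 [array([319., 220.]), array([302.2, 218.9])]
90 [array([319.2, 221.7]), array([302.9, 225.2])]
(array([184.6842, 229.7368]), array([0.4478, 0.1791]), np.float64(-54.64247958212499))
(array([211.6584, 224.6708]), array([0.4649, 0.0831]), np.float64(-134.62322832789053))
(array([273.2188,  67.5875]), array([ 1.0604, -0.1478]), np.float64(172.82763714372064))
blue near slot 33 297 303 226 233
scene 49.0 [[252.0, 206.60000610351562], [258.79998779296875, 199.0], [278.0, 216.0], [271.20001220703125, 223.60000610351562]]
75 [array([277.5, 215.1]), array([263.9, 201.6])]
90 [array([276.2, 215.7]), array([259. , 203.8])]
blue near slot 55 257 274 257 273
```

The lever is at about 90°, the stack of two is flush, the spare plates are on the desk, and the robot is clear. Handing in.

```bash
python3 -c "
from plant import env
print(env.sign_off())"
```

```text
the job is handed in; nothing more can be done
None
```

The job is handed in, with no verdict returned: two plates are pushed home under the pad on the brass block, the lever is swung to about 90° over the open side, and the two spare plates lie on the desk.

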